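Pack the repaired boards and lock the transport tray

TASK

Pack the repaired green power boards for transport: first take the pliers and the side cutters off the grey tray and lay both flat in the orange tool tray, then slide the red grip of the yellow lock fully to its open stop. Lay every board flat, component side up, in a bay of its own, gripping the boards gently, and only when all are in slide the lock fully home to its locked stop. Leave the meter, spool, mug and jar where they are.

Things in the scene. Friction and masses are not known exactly. Their poses are not given: they have to be found in the camera images.
- board0: repaired power board (two to four are present): green, 110 (x) x 64 (y) x 4 mm, at its centre a dark transformer block with a copper band, 40 (x) x 26 (y) mm, top 38 mm above the board's underside; other components under 12 mm. 0.2 kg. Origin: centre of the underside, z up. Delicate: hold by the block across its 26 mm, grip 20 to 40 N; over 60 N harms it.
- board1: repaired power board (two to four are present): green, 110 (x) x 64 (y) x 4 mm, at its centre a dark transformer block with a copper band, 40 (x) x 26 (y) mm, top 38 mm above the board's underside; other components under 12 mm. 0.2 kg. Origin: centre of the underside, z up. Delicate: hold by the block across its 26 mm, grip 20 to 40 N; over 60 N harms it.
- board2: repaired power board (two to four are present): green, 110 (x) x 64 (y) x 4 mm, at its centre a dark transformer block with a copper band, 40 (x) x 26 (y) mm, top 38 mm above the board's underside; other components under 12 mm. 0.2 kg. Origin: centre of the underside, z up. Delicate: hold by the block across its 26 mm, grip 20 to 40 N; over 60 N harms it.
- board3: repaired power board (two to four are present): green, 110 (x) x 64 (y) x 4 mm, at its centre a dark transformer block with a copper band, 40 (x) x 26 (y) mm, top 38 mm above the board's underside; other components under 12 mm. 0.2 kg. Origin: centre of the underside, z up. Delicate: hold by the block across its 26 mm, grip 20 to 40 N; over 60 N harms it.
- tray: grey four-bay tray, fixed, 138 (x) x 404 (y) mm. Origin: centre of underside. Floor 5 mm thick, walls and dividers 4 mm thick, tops at 20 mm. Bays 100 mm apart along y, each 130 (x) x 96 (y) mm inside: a board lies flat in one with its long side along the tray's x, either way round. Along the -x edge a 26 mm wide, 20 mm high aluminium rail carries the yellow lock comb.
- bay0 (a point): centre of the floor of bay 0 of the tray (bay 0 at the tray's -y end, bay 3 at +y); turns with the tray
- bay1 (a point): centre of the floor of bay 1 of the tray (bay 0 at the tray's -y end, bay 3 at +y); turns with the tray
- bay2 (a point): centre of the floor of bay 2 of the tray (bay 0 at the tray's -y end, bay 3 at +y); turns with the tray
- bay3 (a point): centre of the floor of bay 3 of the tray (bay 0 at the tray's -y end, bay 3 at +y); turns with the tray
- lock (a joint): yellow lock comb sliding along the tray's +y: 0 m = open stop (its four tabs over the dividers and the -y side wall, bays free), 0.06 m = locked stop (a tab over each bay). Tabs 16 mm wide, reaching 26 mm into the tray from the -x wall, underside 22 mm, top 27 mm above the table. Slides with about 2 N and stays where left.
- lock_grip (a point): centre of the top of the lock's red upright grip, 22 (tray x) x 24 (tray y) mm, standing from 28 to 70 mm above the table on the comb; moves with the lock
- pliers: long-nosed pliers with blue handles and steel jaws lying flat, 195 mm long, lying across the tray on top of its dividers. Origin: underside, at the pivot; x points to the jaws (tip at +85 mm, handle ends at -111 mm). At the pivot a block 44 (x) x 24 (y) x 14 mm high, the place to grip; handles spread to 37 mm. About 0.2 kg.
- cutters: side cutters with red handles and dark steel head lying flat, 130 mm long, lying across the tray's bay 0 on top of its dividers. Origin: underside, at the pivot; x points to the jaws (tip at +65 mm, handle ends at -65 mm). At the pivot a block 40 (x) x 24 (y) x 14 mm high, the place to grip; handles spread to 38 mm. About 0.14 kg.
- toolbox: open orange tool tray, fixed, 250 (x) x 150 (y) x 35 mm, walls and floor 5 mm; it stands left or right of the transport tray. Origin: centre of the underside
- meter: multimeter in a green holster, 180 x 88 x 43 mm, lying face up; bystander
- spool: red solder spool, 60 mm diameter, 46 mm high, standing among the boards; bystander
- mug: blue mug, 80 mm wide, 90 mm high; bystander
- jar: screw jar, 60 mm wide, 70 mm high; bystander
Things that resemble listed ones, but are neither listed nor needed, are in the scene too. Leave any blue or pink look-alike of the board0 alone.

How it is judged:
By the outcome, as a careful person would: the job done as asked, in the order asked, and still so for the second after the job is handed in, with the robot touching nothing.
Of board0, board1, board2, board3 only 2 to 4 are there at a start; the rules pass over those that are not, and their reading is None.
At some moment in a run one of board0, board1, board2, board3 may be knocked a few centimetres aside while the robot is not near it.
Once in a run the grip may slacken for a moment while it holds something.
It also fails if it takes over 210 s, if anything falls off the work surface, if the arm or the gripper's body presses on something with over 40 N, if the wrist force passes 120 N, or if a joint passes its speed limit or range.

ROBOT

A 6-joint arm with a two-finger parallel gripper is mounted at the origin on the work surface. World frame = base frame: x ahead of the robot, y to its left, z up, the work surface at z = 0. Lengths are in m, angles in rad, forces in N, time in s.
With the tool pointing down it reaches from about 0.3 to 0.875 m from the base axis. Payload 4.2 kg.
Tool frame: the origin (TCP) lies midway between the tips of the shut fingers; the grasp point (between the pads) lies 19 mm behind it (ctrl.grip_point_offset is the distance from the TCP to the grasp point, in m); x points along the fingers, z is the direction in which the jaws open and shut, and the axes are right-handed (so a half turn about x gives the same grasp; the last joint's range is limited). The gripper opens to 85 mm and grips with 20 to 120 N. Pads are 22 mm wide; open, the fingers measure 114 mm over their backs; the gripper's body (76 mm by 85 mm) begins 54 mm behind the grasp point. The pads swing forward as they close: fully open they stand 13 mm farther back than shut.
Start: joints at [-1.154, 0.32, 1.565, -0, 1.257, -0.02], TCP at [0.243, -0.521, 0.231] pointing down, gripper open.
Joint ranges: [-3.11, 3.11], [-0.84, 2.01], [0.21, 2.61], [-1.34, 4.49], [0.05, 2.63], [-2.56, 2.56]. Speed limits (rad/s): [2.57, 2.57, 3.14, 3.14, 3.14, 3.14].

INTERFACE

Orientations are given as a unit quaternion [w, x, y, z].
In Python, from plant import status, eyes, ctrl gives the robot as it stands. The module is installed in compiled form; this text tells all that it offers.
- The arm moves only by the tool step_arm, never from a script. Its argument "motion" is a list of rows, each an object of numbers: "x", "y", "z": the shift along the tool's x, y, z in mm; "ax", "ay", "az": the turn, a rotation vector about the tool's x, y, z in degrees. A call has 1 to 5 rows; each row shifts and turns the commanded pose from where the row before left it, along the tool's axes as they then stand; what a row does not reach is not made up. A row lasts 1/10 s, in which the tool goes at most 50 mm and 8.59 degrees, less where a joint would pass 70% of its speed; a pose out of reach is approached as far as the arm can. A call is refused whole if a number of a shift passes 50 or a number of a turn 8.59, either way. A call with a gripper value outside its range is refused whole. "gripper" is the opening in per cent of the stroke, from 0 (shut) to 100 (fully open), set as the call begins (left out, the last holds). The fingers move at their own pace and stop on an object; "grip_force" is the grip in N (left out, the last holds). Time passes only in rows, so rows that do not move let the fingers close. It gives the time, the measured TCP pose, the force and the opening at its end, in the units of the state.
- status.state(): the state, without advancing time (a new reading comes with each control period).
- eyes.camera(name): name is "scene" or "top"; returns a dict with "frame" (400x640x3 uint8, red, green, blue), "fx", "fy", "cx", "cy" (pixels), "pose" (4x4, takes a point from camera to world coordinates). Camera axes: x right, y down, z forward; pixel columns grow to the right and rows downward; lengths in m; the calibration is good to about 2 mm. A picture is of the moment at which its call begins. There is no depth.
- ctrl.hand_in(): hands the job in, once; it reports no verdict.
The state is a dict: "time": time; "joint_pos": joint angles; "joint_velocities": joint speeds; "tau": joint torques, N m; "position": TCP position; "orientation": TCP orientation; "ft_force": force on the tool from outside, world axes, zero at the start; "wrist_torque": the same for the moment, N m; "width": opening from 0.0 (shut) to 1.0 (fully open).
Only numpy, scipy, OpenCV 4.12 (cv2) and the standard library are available. Lean on these libraries where they do the work, as an engineer would, in place of code of your own. Each camera call takes 0.05 s, during which the arm holds its last target.

## Working session

There is one attempt and no reset: what is moved stays moved. The work goes in short steps, Python scripts to look and compute and a tool call to move; the robot and the scene stay as the last step left them, time stands still between calls to the robot, and variables do not carry over. Pictures are saved under pics/ and viewed, and the job is handed in when it is done.

Besides the shell and the picture viewer there is one more tool, called as name(argument=value, ...), one argument or row to a line, values as JSON. step_arm: Moves the arm, as the interface text tells. Its arguments: {"type":"object","properties":{"motion":{"type":"array"},"gripper":{"type":"number"},"grip_force":{"type":"number"}},"required":["motion"]}

```bash
mkdir -p pics; ls
python3 - <<'E'
from plant import status, eyes, ctrl
import cv2, numpy as np
print(status.state(), ctrl.grip_point_offset)
for n in ("scene","top"):
    c=eyes.camera(n); cv2.imwrite(f"pics/{n}0.png",c["frame"][:,:,::-1]); print(n,c["fx"],c["fy"],c["cx"],c["cy"]); print(np.round(c["pose"],4).tolist())
E
```

```text
pics
{'time': 0.0, 'joint_pos': array([-1.15403164e+00,  3.20290336e-01,  1.56566351e+00,  1.29708157e-05,
        1.25740991e+00, -1.99776312e-02]), 'joint_velocities': array([-0.00095701,  0.0003358 ,  0.00034346, -0.0008093 ,  0.00252107,
        0.00125865]), 'tau': array([ 1.04661300e-03, -4.15515268e+01, -2.34157401e+01, -3.99515966e-05,
        8.37032043e-03, -1.21231903e-05]), 'position': array([ 0.24304298, -0.520586  ,  0.23048919]), 'orientation': array([ 0.59592574,  0.38015743,  0.59696363, -0.37945652]), 'ft_force': array([-0.13828255,  0.6893157 ,  0.48755551]), 'wrist_torque': array([-0.03491646, -0.04022401, -0.0259293 ]), 'width': 1.0005881771874137} 0.0187
scene 463.35786965134076 463.35786965134076 325.05854011430904 199.0286506332397
[[0.2209, 0.6741, -0.7048, 1.674], [0.9752, -0.1425, 0.1694, -0.2838], [0.0138, -0.7247, -0.6889, 1.1616], [0.0, 0.0, 0.0, 1.0]]
top 372.6983531812379 372.6983531812379 311.48734140718136 198.92250854082775
[[0.0245, -0.9822, 0.186, 0.2716], [-0.9993, -0.0294, -0.0236, 0.0124], [0.0287, -0.1853, -0.9823, 1.4544], [0.0, 0.0, 0.0, 1.0]]
```

View pics/scene0.png

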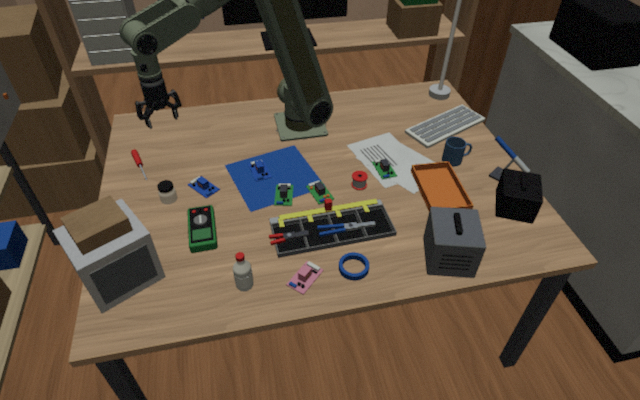

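View pics/top0.png

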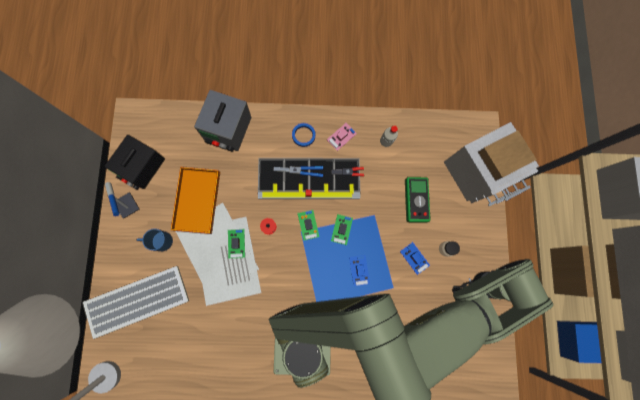

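```bash
cat > h.py <<'E'
from plant import status, eyes, ctrl
import cv2, numpy as np
from scipy.spatial.transform import Rotation as R
def proj(c,P):
    P=np.atleast_2d(P); T=np.linalg.inv(c["pose"]); q=P@T[:3,:3].T+T[:3,3]
    return np.c_[c["fx"]*q[:,0]/q[:,2]+c["cx"], c["fy"]*q[:,1]/q[:,2]+c["cy"]]
def back(c,uv,z):
    uv=np.atleast_2d(uv).astype(float); d=np.c_[(uv[:,0]-c["cx"])/c["fx"],(uv[:,1]-c["cy"])/c["fy"],np.ones(len(uv))]@c["pose"][:3,:3].T
    o=c["pose"][:3,3]; return o+d*((z-o[2])/d[:,2])[:,None]
def ortho(c,x0,x1,y0,y1,z,mmpp=1.0):
    # image: up=+x, left=+y
    W=int((y1-y0)*1000/mmpp);H=int((x1-x0)*1000/mmpp)
    src=proj(c,[[x1,y1,z],[x1,y0,z],[x0,y0,z],[x0,y1,z]]).astype(np.float32)
    dst=np.float32([[0,0],[W,0],[W,H],[0,H]])
    M=cv2.getPerspectiveTransform(src,dst)
    return cv2.warpPerspective(c["frame"],M,(W,H),flags=cv2.INTER_CUBIC)
def save(n,im,grid=None):
    cv2.imwrite(f"pics/{n}.png",np.ascontiguousarray(im[:,:,::-1]))
def grid(im,x0,x1,y0,y1,mmpp,st=0.05):
    im=im.copy()
    for x in np.arange(np.ceil(x0/st)*st,x1,st):
        r=int((x1-x)*1000/mmpp); im[r:r+1]=im[r:r+1]//2+127; cv2.putText(im,f"{x:.2f}",(0,r),0,.35,(255,255,0),1)
    for y in np.arange(np.ceil(y0/st)*st,y1,st):
        r=int((y1-y)*1000/mmpp); im[:,r:r+1]=im[:,r:r+1]//2+127; cv2.putText(im,f"{y:.2f}",(r,10),0,.35,(255,255,0),1)
    return im
def look(tag,x0,x1,y0,y1,z,mmpp=1.0,g=True):
    for n in ("top","scene"):
        c=eyes.camera(n); im=ortho(c,x0,x1,y0,y1,z,mmpp)
        save(f"{tag}_{n}",grid(im,x0,x1,y0,y1,mmpp) if g else im)
def st():
    s=status.state(); Rm=R.from_quat(np.roll(s["orientation"],-1)).as_matrix()
    return s,Rm
E
python3 - <<'E'
from h import *
c=eyes.camera("top")
for n,uv in dict(b=[(237,243),(308,225),(343,229)],tray=[(259,157),(360,157),(360,198),(258,198)],box=[(182,168),(219,173),(208,235),(173,229)]).items(): print(n,back(c,uv,0.01).round(3).tolist())
look("a",0.25,0.75,-0.35,0.45,0.02,1)
E
```

```text
b [[0.364, 0.259, 0.01], [0.441, -0.011, 0.01], [0.43, -0.148, 0.01]]
tray [[0.71, 0.193, 0.01], [0.724, -0.214, 0.01], [0.555, -0.215, 0.01], [0.542, 0.188, 0.01]]
box [[0.654, 0.494, 0.01], [0.639, 0.347, 0.01], [0.392, 0.372, 0.01], [0.411, 0.507, 0.01]]
```

View pics/a_top.png

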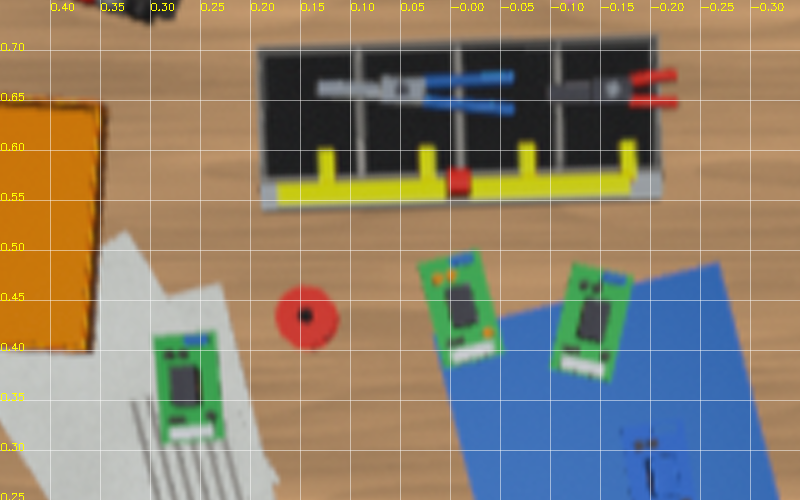

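View pics/a_scene.png

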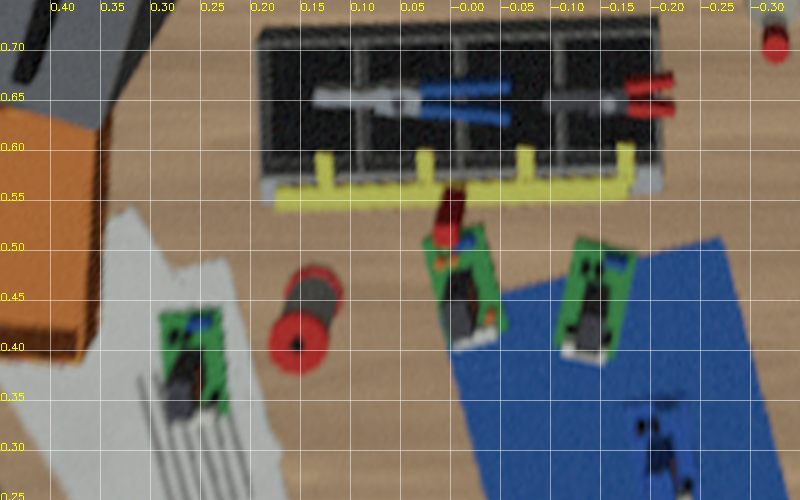

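Run:
```python
from h import *
look("b",0.52,0.74,-0.23,0.23,0.02,0.6)
look("p",0.60,0.72,-0.23,0.17,0.034,0.5)
look("c",0.29,0.52,-0.18,0.32,0.004,0.65)
for t,m in (("b",0),("p",0),("c",0)):
    a=cv2.imread(f"pics/{t}_top.png");b=cv2.imread(f"pics/{t}_scene.png")
    s=np.vstack([a,b]); print(s.shape); cv2.imwrite(f"pics/{t}2.png",s[:, :])
```

```text
(732, 766, 3)
(480, 800, 3)
(706, 769, 3)
```

View pics/b2.png

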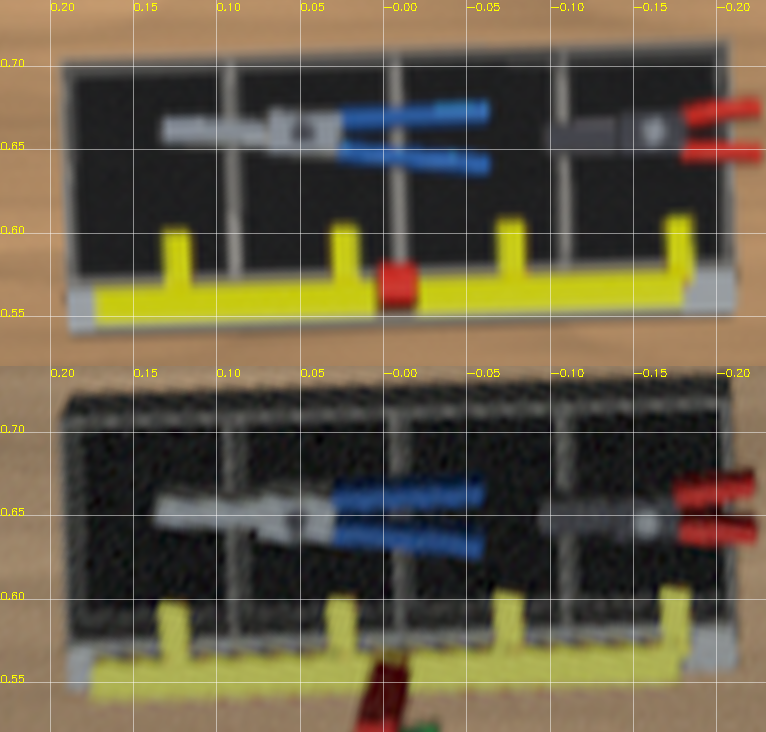

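View pics/p2.png

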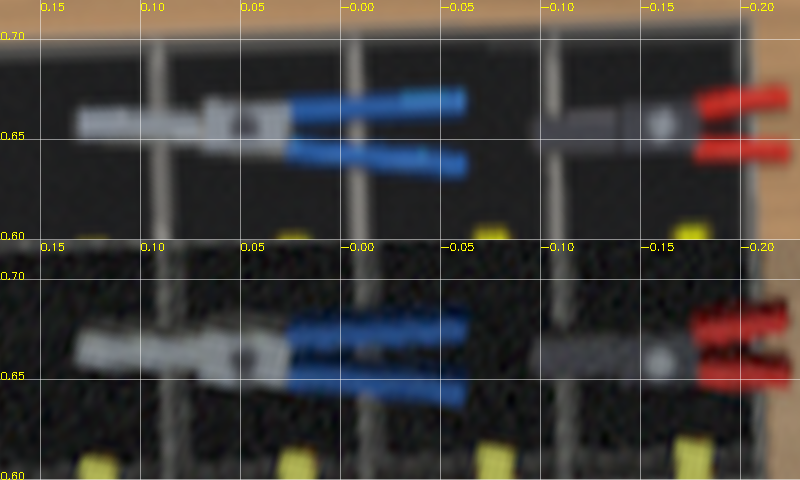

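View pics/c2.png

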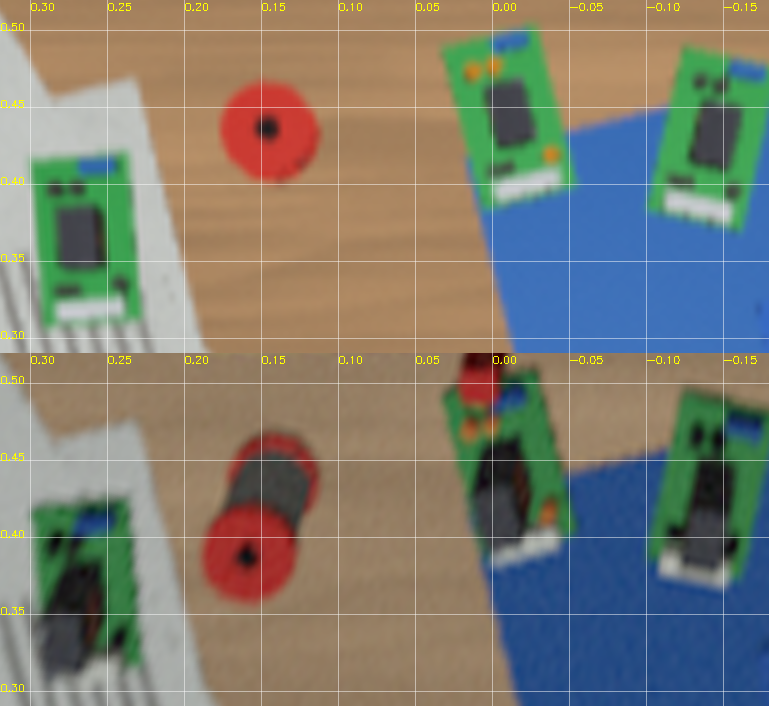

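```bash
cat >> h.py <<'E'
def boards(n="top",x0=.25,x1=.75,y0=-.35,y1=.45,z=.004,m=.5):
    c=eyes.camera(n); im=ortho(c,x0,x1,y0,y1,z,m)
    h=cv2.cvtColor(im,cv2.COLOR_RGB2HSV); k=cv2.inRange(h,(45,90,60),(75,255,255))
    k=cv2.morphologyEx(k,cv2.MORPH_CLOSE,np.ones((9,9)))
    for q in cv2.findContours(k,cv2.RETR_EXTERNAL,cv2.CHAIN_APPROX_NONE)[0]:
        if cv2.contourArea(q)<5000: continue
        b=cv2.boxPoints(cv2.minAreaRect(q)); P=np.c_[x1-b[:,1]*m/1000,y1-b[:,0]*m/1000]
        ctr=P.mean(0); e=[P[1]-P[0],P[2]-P[1]]; L=[np.linalg.norm(v) for v in e]; l=e[int(L[1]>L[0])]
        a=np.degrees(np.arctan2(l[1],l[0])); a=(a+90)%180-90
        print(n,ctr.round(4),"yaw",round(a,1),"size",np.round(sorted(L),3))
E
python3 - <<'E'
from h import *
boards("top");boards("scene")
s,Rm=st(); print(Rm.round(3))
look("t",0.36,0.69,0.3,0.55,0.035,0.8)
a=cv2.imread("pics/t_top.png");b=cv2.imread("pics/t_scene.png");cv2.imwrite("pics/t2.png",np.hstack([a,b]))
E
```

```text
top [0.364  0.2644] yaw 4.6 size [0.063 0.107]
top [ 0.431  -0.1427] yaw -13.1 size [0.064 0.108]
top [ 0.4451 -0.0107] yaw 14.3 size [0.064 0.108]
scene [0.3683 0.2632] yaw 5.4 size [0.062 0.106]
scene [ 0.4353 -0.1422] yaw -12.6 size [0.063 0.111]
scene [ 0.4496 -0.0103] yaw 14.0 size [0.065 0.109]
[[ 0.     0.906  0.423]
 [-0.     0.423 -0.906]
 [-1.     0.     0.   ]]
```

View pics/t2.png

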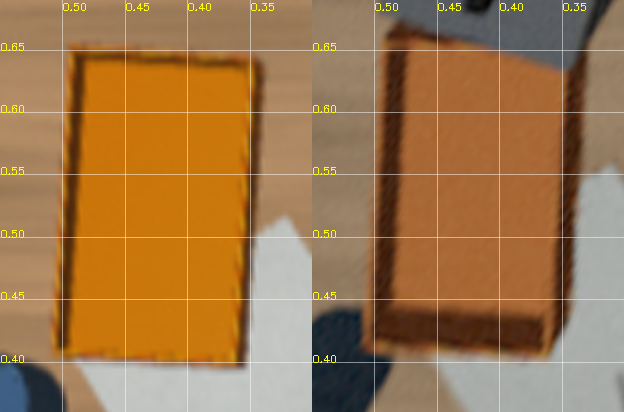

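```bash
cat >> h.py <<'E'
import json
def plan(p,ang=None,step=40,n=None):
    """rows from present pose to TCP p with tool z at world angle ang (deg, mod 180 nearest) tool straight down"""
    s,Rm=st(); p0=np.array(s["position"]); p=np.array(p,float)
    z=Rm[:,2]; cur=np.degrees(np.arctan2(z[1],z[0]))
    if ang is None: ang=cur
    xd=np.array([0,0,-1.]); zd=np.array([np.cos(np.radians(ang)),np.sin(np.radians(ang)),0]); Rt=np.c_[xd,np.cross(zd,xd),zd]
    rv=(R.from_matrix(Rm).inv()*R.from_matrix(Rt)).as_rotvec()
    N=n or max(1,int(np.ceil(max(np.linalg.norm(p-p0)*1000/step,np.degrees(np.abs(rv).max())/8.4))))
    rows=[];cp=p0.copy();cR=R.from_matrix(Rm)
    for i in range(N):
        tp=p0+(p-p0)*(i+1)/N
        d=cR.inv().apply(tp-cp)*1000; d=np.round(d,1); t=np.round(np.degrees(rv)/N,2)
        r={k:float(v) for k,v in zip(("x","y","z","ax","ay","az"),[*d,*t]) if v}
        rows.append(r); cp=cp+cR.apply(d)/1000; cR=cR*R.from_rotvec(np.radians(t))
    print("at",p0.round(4),"ang",round(cur,1),"w",round(float(s["width"]),3),"t",round(s["time"],1),"F",np.round(s["ft_force"],1))
    for i in range(0,N,5): print(json.dumps(rows[i:i+5]).replace('"ax"','"ax"'))
E
python3 -c "
from h import *
plan([.659,.0475,.15],-1.6)"
```

```text
at [ 0.2432 -0.521   0.2314] ang -65.0 w 1.0 t 0.8 F [-0.4  0.2 -0.5]
[{"x": 4.5, "y": 34.3, "z": -18.9, "ax": -3.52}, {"x": 4.5, "y": 35.4, "z": -16.7, "ax": -3.52}, {"x": 4.6, "y": 36.3, "z": -14.5, "ax": -3.52}, {"x": 4.5, "y": 37.2, "z": -12.2, "ax": -3.52}, {"x": 4.5, "y": 37.8, "z": -10.0, "ax": -3.52}]
[{"x": 4.5, "y": 38.4, "z": -7.6, "ax": -3.52}, {"x": 4.5, "y": 38.8, "z": -5.2, "ax": -3.52}, {"x": 4.5, "y": 39.0, "z": -2.8, "ax": -3.52}, {"x": 4.6, "y": 39.1, "z": -0.5, "ax": -3.52}, {"x": 4.5, "y": 39.1, "z": 2.0, "ax": -3.52}]
[{"x": 4.5, "y": 38.9, "z": 4.4, "ax": -3.52}, {"x": 4.5, "y": 38.5, "z": 6.7, "ax": -3.52}, {"x": 4.5, "y": 38.1, "z": 9.1, "ax": -3.52}, {"x": 4.5, "y": 37.4, "z": 11.4, "ax": -3.52}, {"x": 4.6, "y": 36.7, "z": 13.7, "ax": -3.52}]
[{"x": 4.5, "y": 35.7, "z": 15.9, "ax": -3.52}, {"x": 4.5, "y": 34.7, "z": 18.1, "ax": -3.52}, {"x": 4.5, "y": 33.6, "z": 20.2, "ax": -3.52}]
```

step_arm(
  motion=[
    {"x":4,"y":34,"z":-19,"ax":-3.5},
    {"x":4,"y":35,"z":-17,"ax":-3.5},
    {"x":5,"y":36,"z":-15,"ax":-3.5},
    {"x":5,"y":37,"z":-12,"ax":-3.5},
    {"x":5,"y":38,"z":-10,"ax":-3.5},
  ],
  gripper=55,
  grip_force=60,
)

```text
invalid input
```

step_arm(
  motion=[
    {"x":4,"y":38,"z":-8,"ax":-3.5},
    {"x":4,"y":39,"z":-5,"ax":-3.5},
    {"x":5,"y":39,"z":-3,"ax":-3.5},
    {"x":5,"y":39,"z":0,"ax":-3.5},
    {"x":5,"y":39,"z":2,"ax":-3.5},
  ],
)

```text
invalid input
```

step_arm(
  motion=[
    {"x":4,"y":39,"z":4,"ax":-3.5},
    {"x":4,"y":38,"z":7,"ax":-3.5},
    {"x":5,"y":38,"z":9,"ax":-3.5},
    {"x":5,"y":37,"z":11,"ax":-3.5},
    {"x":5,"y":37,"z":14,"ax":-3.5},
  ],
)

```text
invalid input
```

```bash
python3 -c "
from h import *
plan([.659,.0475,.09],-1.6)"
```

```text
at [ 0.2432 -0.521   0.2314] ang -65.0 w 1.0 t 0.8 F [-0.4  0.2 -0.5]
[{"x": 7.9, "y": 34.3, "z": -18.9, "ax": -3.52}, {"x": 7.8, "y": 35.4, "z": -16.7, "ax": -3.52}, {"x": 7.9, "y": 36.3, "z": -14.5, "ax": -3.52}, {"x": 7.8, "y": 37.2, "z": -12.2, "ax": -3.52}, {"x": 7.9, "y": 37.8, "z": -10.0, "ax": -3.52}]
[{"x": 7.8, "y": 38.4, "z": -7.6, "ax": -3.52}, {"x": 7.9, "y": 38.8, "z": -5.2, "ax": -3.52}, {"x": 7.8, "y": 39.0, "z": -2.8, "ax": -3.52}, {"x": 7.9, "y": 39.1, "z": -0.5, "ax": -3.52}, {"x": 7.8, "y": 39.1, "z": 2.0, "ax": -3.52}]
[{"x": 7.9, "y": 38.9, "z": 4.4, "ax": -3.52}, {"x": 7.8, "y": 38.6, "z": 6.7, "ax": -3.52}, {"x": 7.9, "y": 38.0, "z": 9.1, "ax": -3.52}, {"x": 7.8, "y": 37.4, "z": 11.4, "ax": -3.52}, {"x": 7.9, "y": 36.7, "z": 13.7, "ax": -3.52}]
[{"x": 7.8, "y": 35.7, "z": 15.9, "ax": -3.52}, {"x": 7.9, "y": 34.7, "z": 18.1, "ax": -3.52}, {"x": 7.8, "y": 33.6, "z": 20.2, "ax": -3.52}]
```

step_arm(
  motion=[
    {"x":4,"y":34,"z":-19,"ax":-3.5,"ay":0,"az":0},
  ],
  gripper=55,
  grip_force=60,
)

```text
time: 0.85
position: [0.265, -0.4922, 0.2275]
orientation: [0.608, 0.361, 0.607, -0.363]
ft_force: [1.5, 1.0, -0.5]
width: 0.856
```

step_arm(
  motion=[
    {"x":4,"y":35,"z":-17,"ax":-3.5,"ay":0,"az":0},
    {"x":5,"y":36,"z":-15,"ax":-3.5,"ay":0,"az":0},
    {"x":5,"y":37,"z":-12,"ax":-3.5,"ay":0,"az":0},
    {"x":5,"y":38,"z":-10,"ax":-3.5,"ay":0,"az":0},
    {"x":4,"y":38,"z":-8,"ax":-3.5,"ay":0,"az":0},
  ],
)

```text
time: 1.35
position: [0.3809, -0.3301, 0.2043]
orientation: [0.656, 0.264, 0.656, -0.264]
ft_force: [1.4, -0.2, -0.7]
width: 0.548
```

step_arm(
  motion=[
    {"x":4,"y":39,"z":-5,"ax":-3.5,"ay":0,"az":0},
    {"x":5,"y":39,"z":-3,"ax":-3.5,"ay":0,"az":0},
    {"x":5,"y":39,"z":0,"ax":-3.5,"ay":0,"az":0},
    {"x":5,"y":39,"z":2,"ax":-3.5,"ay":0,"az":0},
    {"x":4,"y":39,"z":4,"ax":-3.5,"ay":0,"az":0},
  ],
)

```text
time: 1.85
position: [0.4971, -0.1725, 0.1812]
orientation: [0.689, 0.161, 0.688, -0.161]
ft_force: [0.8, -0.1, -0.7]
width: 0.551
```

step_arm(
  motion=[
    {"x":4,"y":38,"z":7,"ax":-3.5,"ay":0,"az":0},
    {"x":5,"y":38,"z":9,"ax":-3.5,"ay":0,"az":0},
    {"x":5,"y":37,"z":11,"ax":-3.5,"ay":0,"az":0},
    {"x":5,"y":37,"z":14,"ax":-3.5,"ay":0,"az":0},
    {"x":0,"y":0,"z":0,"ax":0,"ay":0,"az":0},
  ],
)

```text
time: 2.35
position: [0.5912, -0.045, 0.1614]
orientation: [0.703, 0.076, 0.703, -0.075]
ft_force: [-0.5, 0.3, -0.4]
width: 0.553
```

```bash
sed -i 's/ if v}/}/' h.py; python3 -c "
from h import *
plan([.659,.0475,.09],-1.6)"
```

```text
at [ 0.5912 -0.045   0.1614] ang -12.2 w 0.553 t 2.4 F [-0.5  0.3 -0.4]
[{"x": 17.9, "y": 26.2, "z": 11.7, "ax": -2.65, "ay": 0.01, "az": -0.02}, {"x": 17.9, "y": 25.6, "z": 12.9, "ax": -2.65, "ay": 0.01, "az": -0.02}, {"x": 17.9, "y": 25.0, "z": 14.0, "ax": -2.65, "ay": 0.01, "az": -0.02}, {"x": 17.8, "y": 24.3, "z": 15.2, "ax": -2.65, "ay": 0.01, "az": -0.02}]
```

Works well. Above the pliers next.

step_arm(
  motion=[
    {"x":18,"y":26,"z":12,"ax":-2.65,"ay":0,"az":0},
    {"x":18,"y":26,"z":13,"ax":-2.65,"ay":0,"az":0},
    {"x":18,"y":25,"z":14,"ax":-2.65,"ay":0,"az":0},
    {"x":18,"y":24,"z":15,"ax":-2.65,"ay":0,"az":0},
    {"x":0,"y":0,"z":0,"ax":0,"ay":0,"az":0},
  ],
)

```text
time: 2.85
position: [0.6572, 0.0452, 0.0874]
orientation: [0.706, 0.011, 0.708, -0.011]
ft_force: [-0.8, 0.1, -0.3]
width: 0.55
```

```bash
python3 -c "
from h import *
plan([.659,.0475,.013],-1.6,step=20)
c=eyes.camera('scene');save('s1',cv2.resize(c['frame'][120:300,220:460],None,fx=3,fy=3,interpolation=2))"
```

```text
at [0.6572 0.0452 0.0874] ang -1.7 w 0.55 t 2.9 F [-0.8  0.1 -0.3]
[{"x": 18.6, "y": 0.6, "z": 0.5, "ax": -0.04, "ay": -0.05, "az": -0.0}, {"x": 18.6, "y": 0.6, "z": 0.5, "ax": -0.04, "ay": -0.05, "az": -0.0}, {"x": 18.6, "y": 0.6, "z": 0.4, "ax": -0.04, "ay": -0.05, "az": -0.0}, {"x": 18.6, "y": 0.5, "z": 0.5, "ax": -0.04, "ay": -0.05, "az": -0.0}]
```

View pics/s1.png

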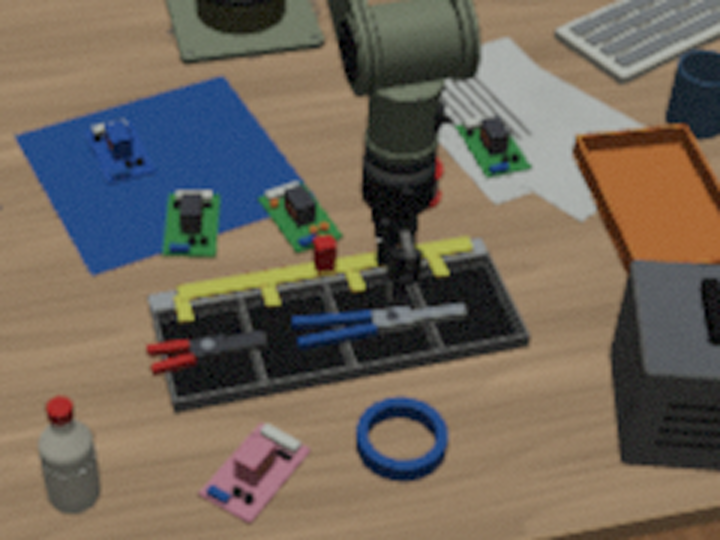

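The pliers lie right below the gripper (pivot at crop 393,315). Descend and grip.

step_arm(
  motion=[
    {"x":20,"y":0.5,"z":0.5,"ax":0,"ay":0,"az":0},
    {"x":20,"y":0.5,"z":0.5,"ax":0,"ay":0,"az":0},
    {"x":20,"y":0.5,"z":0.5,"ax":0,"ay":0,"az":0},
    {"x":14,"y":0.5,"z":0.5,"ax":0,"ay":0,"az":0},
    {"x":0,"y":0,"z":0,"ax":0,"ay":0,"az":0},
  ],
)

```text
time: 3.4
position: [0.6579, 0.0442, 0.015]
orientation: [0.706, 0.012, 0.708, -0.012]
ft_force: [-0.2, 0.9, -0.1]
width: 0.548
```

step_arm(
  motion=[
    {"x":0,"y":0,"z":0,"ax":0,"ay":0,"az":0},
    {"x":0,"y":0,"z":0,"ax":0,"ay":0,"az":0},
    {"x":0,"y":0,"z":0,"ax":0,"ay":0,"az":0},
    {"x":0,"y":0,"z":0,"ax":0,"ay":0,"az":0},
  ],
  gripper=0,
  grip_force=60,
)

```text
time: 3.8
position: [0.6602, 0.0451, 0.0178]
orientation: [0.708, 0.011, 0.706, -0.012]
ft_force: [-1.6, -0.5, 6.8]
width: 0.267
```

```bash
python3 -c "
from h import *
plan([.659,.0475,.08],-1.6,step=20)"
```

```text
at [0.6602 0.0451 0.0178] ang -1.9 w 0.267 t 3.8 F [-1.6 -0.5  6.8]
[{"x": -15.5, "y": 0.6, "z": -0.3, "ax": -0.07, "ay": 0.03, "az": 0.01}, {"x": -15.6, "y": 0.6, "z": -0.3, "ax": -0.07, "ay": 0.03, "az": 0.01}, {"x": -15.5, "y": 0.6, "z": -0.3, "ax": -0.07, "ay": 0.03, "az": 0.01}, {"x": -15.6, "y": 0.6, "z": -0.3, "ax": -0.07, "ay": 0.03, "az": 0.01}]
```

step_arm(
  motion=[
    {"x":-20,"y":0,"z":0,"ax":0,"ay":0,"az":0},
    {"x":-25,"y":0,"z":0,"ax":0,"ay":0,"az":0},
    {"x":-30,"y":0,"z":0,"ax":0,"ay":0,"az":0},
    {"x":-30,"y":0,"z":0,"ax":0,"ay":0,"az":0},
    {"x":0,"y":0,"z":0,"ax":0,"ay":0,"az":0},
  ],
)

```text
time: 4.3
position: [0.6623, 0.0456, 0.1258]
orientation: [0.71, 0.012, 0.704, -0.011]
ft_force: [0.3, 0.0, -2.4]
width: 0.263
```

```bash
python3 -c "
from h import *
plan([.515,.4526,.11],87.5,step=40)
c=eyes.camera('scene');save('s2',cv2.resize(c['frame'][120:300,220:460],None,fx=3,fy=3,interpolation=2))"
```

```text
at [0.6623 0.0456 0.1258] ang -1.9 w 0.263 t 4.3 F [ 0.3  0.  -2.4]
[{"x": 1.3, "y": 36.5, "z": -14.6, "ax": -8.12, "ay": 0.04, "az": 0.03}, {"x": 1.4, "y": 38.3, "z": -9.3, "ax": -8.12, "ay": 0.04, "az": 0.03}, {"x": 1.4, "y": 39.1, "z": -3.8, "ax": -8.12, "ay": 0.04, "az": 0.03}, {"x": 1.4, "y": 39.3, "z": 1.8, "ax": -8.12, "ay": 0.04, "az": 0.03}, {"x": 1.4, "y": 38.7, "z": 7.3, "ax": -8.12, "ay": 0.04, "az": 0.03}]
[{"x": 1.5, "y": 37.2, "z": 12.7, "ax": -8.12, "ay": 0.04, "az": 0.03}, {"x": 1.4, "y": 35.1, "z": 17.8, "ax": -8.12, "ay": 0.04, "az": 0.03}, {"x": 1.5, "y": 32.2, "z": 22.7, "ax": -8.12, "ay": 0.04, "az": 0.03}, {"x": 1.4, "y": 28.7, "z": 26.9, "ax": -8.12, "ay": 0.04, "az": 0.03}, {"x": 1.4, "y": 24.6, "z": 30.7, "ax": -8.12, "ay": 0.04, "az": 0.03}]
[{"x": 1.5, "y": 20.0, "z": 33.9, "ax": -8.12, "ay": 0.04, "az": 0.03}]
```

View pics/s2.png

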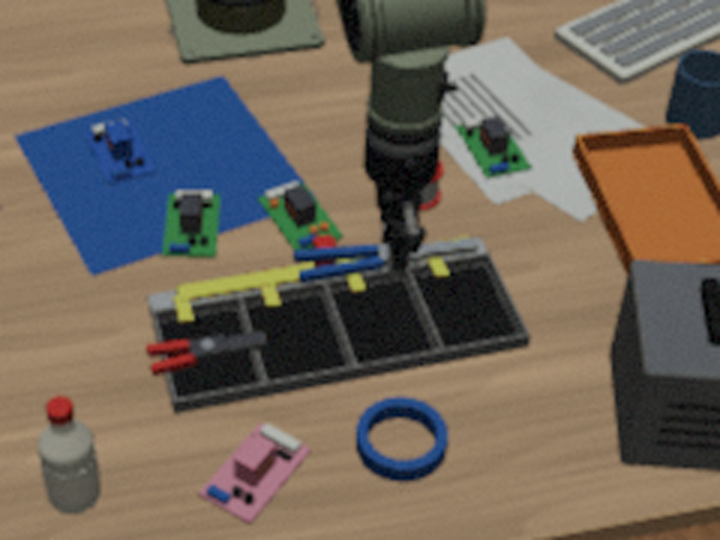

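```bash
python3 -c "
from h import *
c=eyes.camera('scene');print(back(c,[(432,274)],0)); print(back(c,[(430,210),(478,211)],.15))
c=eyes.camera('top');print(back(c,[(216,92),(250,103),(236,151),(197,138)],.14))"
```

```text
[[0.88595141 0.253434   0.        ]]
[[0.7546732  0.27290318 0.15      ]
 [0.78986861 0.41770236 0.15      ]]
[[0.91932464 0.35039855 0.14      ]
 [0.87992439 0.2205949  0.14      ]
 [0.69049753 0.26120838 0.14      ]
 [0.73536398 0.40655952 0.14      ]]
```

step_arm(
  motion=[
    {"x":0,"y":36,"z":-19,"ax":-8.1,"ay":0,"az":0},
    {"x":0,"y":38,"z":-14,"ax":-8.1,"ay":0,"az":0},
    {"x":0,"y":39,"z":-8,"ax":-8.1,"ay":0,"az":0},
    {"x":0,"y":39,"z":2,"ax":-8.1,"ay":0,"az":0},
    {"x":0,"y":39,"z":7,"ax":-8.1,"ay":0,"az":0},
  ],
)

```text
time: 4.95
position: [0.5774, 0.2288, 0.1188]
orientation: [0.665, -0.236, 0.668, 0.236]
ft_force: [-0.5, 1.0, -1.9]
width: 0.265
```

step_arm(
  motion=[
    {"x":1,"y":37,"z":13,"ax":-8.1,"ay":0,"az":0},
    {"x":1,"y":35,"z":18,"ax":-8.1,"ay":0,"az":0},
    {"x":1,"y":32,"z":23,"ax":-8.1,"ay":0,"az":0},
    {"x":1,"y":29,"z":27,"ax":-8.1,"ay":0,"az":0},
    {"x":0,"y":0,"z":0,"ax":0,"ay":0,"az":0},
  ],
)

```text
time: 5.45
position: [0.5238, 0.3804, 0.1144]
orientation: [0.573, -0.412, 0.576, 0.413]
ft_force: [-0.0, -0.9, -2.4]
width: 0.261
```

```bash
python3 -c "
from h import *
plan([.515,.4526,.11],87.5,step=40)"
```

```text
at [0.5238 0.3804 0.1144] ang 71.4 w 0.261 t 5.5 F [-0.  -0.9 -2.4]
[{"x": 2.2, "y": 15.7, "z": 32.8, "ax": -8.05, "ay": -0.03, "az": -0.11}, {"x": 2.2, "y": 10.9, "z": 34.7, "ax": -8.05, "ay": -0.03, "az": -0.11}]
```

step_arm(
  motion=[
    {"x":2,"y":16,"z":33,"ax":-8,"ay":0,"az":0},
    {"x":2,"y":11,"z":35,"ax":-8,"ay":0,"az":0},
    {"x":0,"y":0,"z":0,"ax":0,"ay":0,"az":0},
    {"x":0,"y":0,"z":0,"ax":0,"ay":0,"az":0},
  ],
)

```text
time: 5.85
position: [0.5174, 0.4486, 0.1109]
orientation: [0.511, -0.487, 0.514, 0.487]
ft_force: [-0.6, -0.7, -2.9]
width: 0.262
```

```bash
python3 -c "
from h import *
plan([.515,.4526,.005],87.5,step=25)
c=eyes.camera('top');save('s3',cv2.resize(c['frame'][130:260,120:320],None,fx=4,fy=4,interpolation=2))"
```

```text
at [0.5174 0.4486 0.1109] ang 87.0 w 0.262 t 5.8 F [-0.6 -0.7 -2.9]
[{"x": 21.2, "y": 0.5, "z": 0.8, "ax": -0.1, "ay": -0.04, "az": -0.03}, {"x": 21.2, "y": 0.5, "z": 0.9, "ax": -0.1, "ay": -0.04, "az": -0.03}, {"x": 21.1, "y": 0.4, "z": 0.8, "ax": -0.1, "ay": -0.04, "az": -0.03}, {"x": 21.2, "y": 0.5, "z": 0.8, "ax": -0.1, "ay": -0.04, "az": -0.03}, {"x": 21.2, "y": 0.6, "z": 0.8, "ax": -0.1, "ay": -0.04, "az": -0.03}]
```

View pics/s3.png

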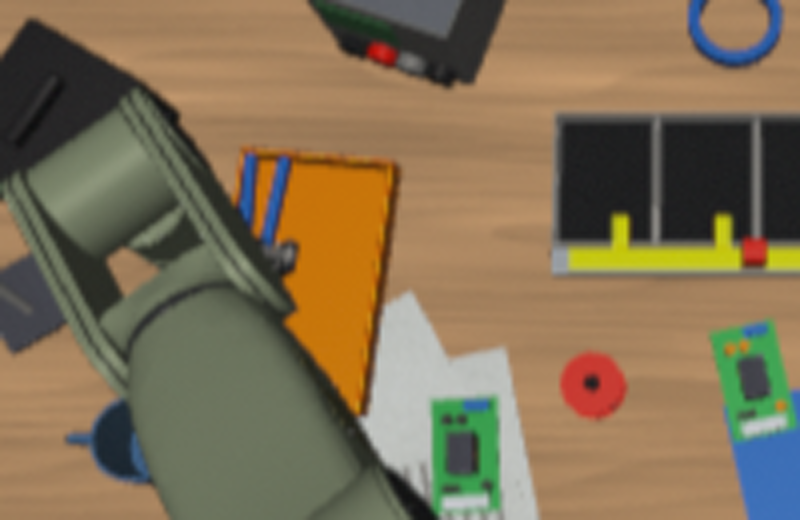

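```bash
python3 -c "
from h import *
c=eyes.camera('top');print(back(c,[(182,169),(191.7,170),(188,191)],.12).round(4))"
```

```text
[[0.6215 0.4573 0.12  ]
 [0.6189 0.4218 0.12  ]
 [0.54   0.4285 0.12  ]]
```

step_arm(
  motion=[
    {"x":25,"y":0.5,"z":0,"ax":0,"ay":0,"az":0},
    {"x":25,"y":0.5,"z":0,"ax":0,"ay":0,"az":0},
    {"x":20,"y":0.5,"z":0,"ax":0,"ay":0,"az":0},
    {"x":10,"y":0,"z":0,"ax":0,"ay":0,"az":0},
    {"x":0,"y":0,"z":0,"ax":0,"ay":0,"az":0},
  ],
)

```text
time: 6.45
position: [0.5164, 0.4477, 0.0316]
orientation: [0.512, -0.486, 0.515, 0.486]
ft_force: [0.4, -0.3, -2.5]
width: 0.262
```

step_arm(
  motion=[
    {"x":12,"y":0,"z":0,"ax":0,"ay":0,"az":0},
    {"x":8,"y":0,"z":0,"ax":0,"ay":0,"az":0},
    {"x":4,"y":0,"z":0,"ax":0,"ay":0,"az":0},
    {"x":0,"y":0,"z":0,"ax":0,"ay":0,"az":0},
  ],
)

```text
time: 6.85
position: [0.5165, 0.4492, 0.0087]
orientation: [0.512, -0.487, 0.513, 0.487]
ft_force: [-0.6, -0.2, -2.9]
width: 0.258
```

step_arm(
  motion=[
    {"x":2,"y":0,"z":0,"ax":0,"ay":0,"az":0},
    {"x":1,"y":0,"z":0,"ax":0,"ay":0,"az":0},
    {"x":0,"y":0,"z":0,"ax":0,"ay":0,"az":0},
  ],
)

```text
time: 7.15
position: [0.5169, 0.4496, 0.0064]
orientation: [0.513, -0.487, 0.513, 0.487]
ft_force: [0.3, 0.4, -2.4]
width: 0.266
```

step_arm(
  motion=[
    {"x":2,"y":0,"z":0,"ax":0,"ay":0,"az":0},
    {"x":1,"y":0,"z":0,"ax":0,"ay":0,"az":0},
    {"x":0,"y":0,"z":0,"ax":0,"ay":0,"az":0},
  ],
)

```text
time: 7.45
position: [0.5171, 0.4498, 0.0053]
orientation: [0.513, -0.487, 0.512, 0.487]
ft_force: [-1.5, -1.2, 5.9]
width: 0.265
```

step_arm(
  motion=[
    {"x":0,"y":0,"z":0,"ax":0,"ay":0,"az":0},
    {"x":0,"y":0,"z":0,"ax":0,"ay":0,"az":0},
    {"x":-10,"y":0,"z":0,"ax":0,"ay":0,"az":0},
    {"x":-25,"y":0,"z":0,"ax":0,"ay":0,"az":0},
    {"x":-40,"y":0,"z":0,"ax":0,"ay":0,"az":0},
  ],
  gripper=48,
)

```text
time: 7.95
position: [0.5156, 0.4484, 0.0769]
orientation: [0.511, -0.487, 0.515, 0.487]
ft_force: [0.1, -0.2, 0.2]
width: 0.48
```

```bash
python3 -c "
from h import *
plan([.657,-.160,.12],2,step=42)
c=eyes.camera('scene');save('s4',cv2.resize(c['frame'][120:300,320:520],None,fx=3,fy=3,interpolation=2))"
```

```text
at [0.5156 0.4484 0.0769] ang 87.0 w 0.48 t 8.0 F [ 0.1 -0.2  0.2]
[{"x": -2.8, "y": -11.5, "z": -40.0, "ax": 5.67, "ay": -0.02, "az": -0.0}, {"x": -2.7, "y": -15.4, "z": -38.7, "ax": 5.67, "ay": -0.02, "az": -0.0}, {"x": -2.8, "y": -19.2, "z": -37.0, "ax": 5.67, "ay": -0.02, "az": -0.0}, {"x": -2.8, "y": -22.7, "z": -34.9, "ax": 5.67, "ay": -0.02, "az": -0.0}, {"x": -2.9, "y": -26.0, "z": -32.5, "ax": 5.67, "ay": -0.02, "az": -0.0}]
[{"x": -2.8, "y": -29.2, "z": -29.7, "ax": 5.67, "ay": -0.02, "az": -0.0}, {"x": -2.8, "y": -31.9, "z": -26.8, "ax": 5.67, "ay": -0.02, "az": -0.0}, {"x": -2.9, "y": -34.4, "z": -23.4, "ax": 5.67, "ay": -0.02, "az": -0.0}, {"x": -2.8, "y": -36.6, "z": -20.0, "ax": 5.67, "ay": -0.02, "az": -0.0}, {"x": -2.9, "y": -38.3, "z": -16.2, "ax": 5.67, "ay": -0.02, "az": -0.0}]
[{"x": -2.8, "y": -39.8, "z": -12.3, "ax": 5.67, "ay": -0.02, "az": -0.0}, {"x": -2.9, "y": -40.8, "z": -8.4, "ax": 5.67, "ay": -0.02, "az": -0.0}, {"x": -2.9, "y": -41.4, "z": -4.3, "ax": 5.67, "ay": -0.02, "az": -0.0}, {"x": -2.8, "y": -41.7, "z": -0.1, "ax": 5.67, "ay": -0.02, "az": -0.0}, {"x": -2.9, "y": -41.4, "z": 3.9, "ax": 5.67, "ay": -0.02, "az": -0.0}]
```

View pics/s4.png

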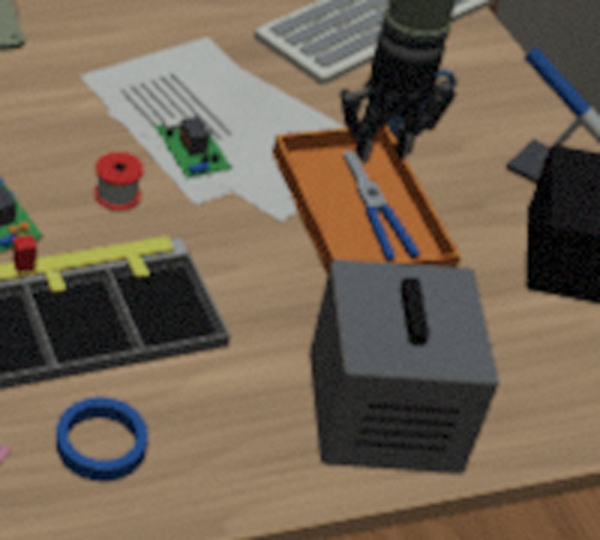

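step_arm(
  motion=[
    {"x":-10,"y":-12,"z":-40,"ax":5.7,"ay":0,"az":0},
    {"x":-10,"y":-15,"z":-39,"ax":5.7,"ay":0,"az":0},
    {"x":-10,"y":-19,"z":-37,"ax":5.7,"ay":0,"az":0},
    {"x":-3,"y":-23,"z":-35,"ax":5.7,"ay":0,"az":0},
    {"x":-3,"y":-26,"z":-32,"ax":5.7,"ay":0,"az":0},
  ],
)

```text
time: 8.5
position: [0.5646, 0.2453, 0.1156]
orientation: [0.618, -0.345, 0.617, 0.344]
ft_force: [0.5, 0.3, -0.5]
width: 0.479
```

step_arm(
  motion=[
    {"x":-3,"y":-29,"z":-30,"ax":5.7,"ay":0,"az":0},
    {"x":-3,"y":-32,"z":-27,"ax":5.7,"ay":0,"az":0},
    {"x":0,"y":-34,"z":-23,"ax":5.7,"ay":0,"az":0},
    {"x":0,"y":-37,"z":-20,"ax":5.7,"ay":0,"az":0},
    {"x":0,"y":-38,"z":-16,"ax":5.7,"ay":0,"az":0},
  ],
)

```text
time: 9.0
position: [0.6108, 0.0422, 0.1212]
orientation: [0.684, -0.182, 0.683, 0.182]
ft_force: [1.2, -0.2, -0.0]
width: 0.483
```

step_arm(
  motion=[
    {"x":0,"y":-40,"z":-12,"ax":5.7,"ay":0,"az":0},
    {"x":0,"y":-41,"z":-8,"ax":5.7,"ay":0,"az":0},
    {"x":0,"y":-41,"z":-4,"ax":5.7,"ay":0,"az":0},
    {"x":0,"y":-42,"z":0,"ax":5.7,"ay":0,"az":0},
    {"x":0,"y":0,"z":0,"ax":0,"ay":0,"az":0},
  ],
)

```text
time: 9.5
position: [0.6494, -0.1237, 0.1209]
orientation: [0.707, -0.043, 0.705, 0.041]
ft_force: [-0.0, -0.4, 0.5]
width: 0.479
```

```bash
python3 -c "
from h import *
plan([.658,-.160,.06],2,step=42)"
```

```text
at [ 0.6494 -0.1237  0.1209] ang 6.9 w 0.479 t 9.5 F [-0.  -0.4  0.5]
[{"x": 30.5, "y": -18.5, "z": 2.0, "ax": 2.44, "ay": 0.07, "az": 0.08}, {"x": 30.5, "y": -18.4, "z": 2.8, "ax": 2.44, "ay": 0.07, "az": 0.08}]
```

step_arm(
  motion=[
    {"x":25,"y":-18,"z":2,"ax":2.4,"ay":0,"az":0},
    {"x":25,"y":-18,"z":3,"ax":2.4,"ay":0,"az":0},
    {"x":0,"y":0,"z":0,"ax":0,"ay":0,"az":0},
    {"x":0,"y":0,"z":0,"ax":0,"ay":0,"az":0},
  ],
)

```text
time: 9.9
position: [0.6568, -0.1531, 0.0705]
orientation: [0.707, -0.015, 0.707, 0.015]
ft_force: [0.5, 0.4, 0.0]
width: 0.483
```

```bash
python3 -c "
from h import *
plan([.658,-.160,.013],2,step=20)"
```

```text
at [ 0.6568 -0.1531  0.0705] ang 2.5 w 0.483 t 9.9 F [0.5 0.4 0. ]
[{"x": 19.1, "y": -2.3, "z": 0.3, "ax": 0.15, "ay": -0.01, "az": -0.01}, {"x": 19.2, "y": -2.3, "z": 0.3, "ax": 0.15, "ay": -0.01, "az": -0.01}, {"x": 19.1, "y": -2.3, "z": 0.4, "ax": 0.15, "ay": -0.01, "az": -0.01}]
```

step_arm(
  motion=[
    {"x":20,"y":-2.5,"z":0.5,"ax":0.2,"ay":0,"az":0},
    {"x":20,"y":-2.5,"z":0.5,"ax":0.2,"ay":0,"az":0},
    {"x":17,"y":-2,"z":0.5,"ax":0,"ay":0,"az":0},
    {"x":0,"y":0,"z":0,"ax":0,"ay":0,"az":0},
  ],
)

```text
time: 10.3
position: [0.6579, -0.1593, 0.0127]
orientation: [0.706, -0.013, 0.708, 0.013]
ft_force: [-0.4, 0.5, -0.2]
width: 0.481
```

step_arm(
  motion=[
    {"x":0,"y":0,"z":0,"ax":0,"ay":0,"az":0},
    {"x":0,"y":0,"z":0,"ax":0,"ay":0,"az":0},
    {"x":0,"y":0,"z":0,"ax":0,"ay":0,"az":0},
    {"x":0,"y":0,"z":0,"ax":0,"ay":0,"az":0},
  ],
  gripper=0,
  grip_force=60,
)

```text
time: 10.7
position: [0.6598, -0.1603, 0.0153]
orientation: [0.708, -0.013, 0.706, 0.012]
ft_force: [-0.3, 1.7, 6.8]
width: 0.268
```

step_arm(
  motion=[
    {"x":-20,"y":0,"z":0,"ax":0,"ay":0,"az":0},
    {"x":-25,"y":0,"z":0,"ax":0,"ay":0,"az":0},
    {"x":-30,"y":0,"z":0,"ax":0,"ay":0,"az":0},
    {"x":-30,"y":0,"z":0,"ax":0,"ay":0,"az":0},
    {"x":0,"y":0,"z":0,"ax":0,"ay":0,"az":0},
  ],
)

```text
time: 11.2
position: [0.6614, -0.1615, 0.1234]
orientation: [0.71, -0.014, 0.704, 0.011]
ft_force: [0.9, -0.2, -0.9]
width: 0.269
```

```bash
python3 -c "
from h import *
plan([.525,.397,.115],85.5,step=42)
c=eyes.camera('scene');save('s5',cv2.resize(c['frame'][120:300,220:460],None,fx=3,fy=3,interpolation=2))"
```

```text
at [ 0.6614 -0.1615  0.1234] ang 2.0 w 0.269 t 11.2 F [ 0.9 -0.2 -0.9]
[{"x": 0.4, "y": 40.2, "z": -8.3, "ax": -5.96, "ay": 0.02, "az": 0.04}, {"x": 0.4, "y": 40.9, "z": -4.1, "ax": -5.96, "ay": 0.02, "az": 0.04}, {"x": 0.5, "y": 41.0, "z": 0.1, "ax": -5.96, "ay": 0.02, "az": 0.04}, {"x": 0.5, "y": 40.9, "z": 4.4, "ax": -5.96, "ay": 0.02, "az": 0.04}, {"x": 0.5, "y": 40.1, "z": 8.7, "ax": -5.96, "ay": 0.02, "az": 0.04}]
[{"x": 0.5, "y": 39.0, "z": 12.7, "ax": -5.96, "ay": 0.02, "az": 0.04}, {"x": 0.6, "y": 37.5, "z": 16.8, "ax": -5.96, "ay": 0.02, "az": 0.04}, {"x": 0.6, "y": 35.6, "z": 20.5, "ax": -5.96, "ay": 0.02, "az": 0.04}, {"x": 0.6, "y": 33.2, "z": 24.2, "ax": -5.96, "ay": 0.02, "az": 0.04}, {"x": 0.6, "y": 30.6, "z": 27.4, "ax": -5.96, "ay": 0.02, "az": 0.04}]
[{"x": 0.6, "y": 27.5, "z": 30.5, "ax": -5.96, "ay": 0.02, "az": 0.04}, {"x": 0.6, "y": 24.2, "z": 33.1, "ax": -5.96, "ay": 0.02, "az": 0.04}, {"x": 0.6, "y": 20.6, "z": 35.5, "ax": -5.96, "ay": 0.02, "az": 0.04}, {"x": 0.7, "y": 16.9, "z": 37.5, "ax": -5.96, "ay": 0.02, "az": 0.04}]
```

View pics/s5.png

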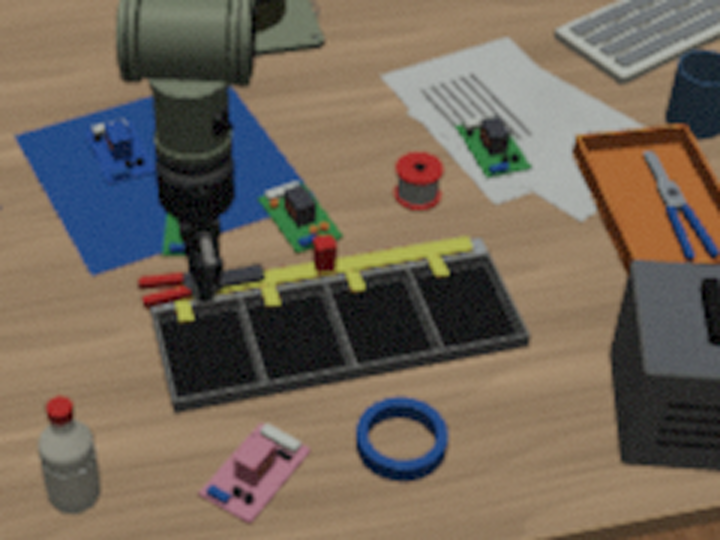

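step_arm(
  motion=[
    {"x":0,"y":40,"z":-8,"ax":-6,"ay":0,"az":0},
    {"x":0,"y":41,"z":-4,"ax":-6,"ay":0,"az":0},
    {"x":0,"y":41,"z":0,"ax":-6,"ay":0,"az":0},
    {"x":0,"y":41,"z":4,"ax":-6,"ay":0,"az":0},
    {"x":0,"y":40,"z":9,"ax":-6,"ay":0,"az":0},
  ],
)

```text
time: 11.75
position: [0.608, 0.0399, 0.1162]
orientation: [0.678, -0.196, 0.681, 0.197]
ft_force: [0.0, 0.6, -1.0]
width: 0.269
```

step_arm(
  motion=[
    {"x":0,"y":39,"z":13,"ax":-6,"ay":0,"az":0},
    {"x":0,"y":37,"z":17,"ax":-6,"ay":0,"az":0},
    {"x":0,"y":36,"z":20,"ax":-6,"ay":0,"az":0},
    {"x":0,"y":33,"z":24,"ax":-6,"ay":0,"az":0},
    {"x":0,"y":31,"z":27,"ax":-6,"ay":0,"az":0},
  ],
)

```text
time: 12.25
position: [0.558, 0.2383, 0.1163]
orientation: [0.604, -0.366, 0.606, 0.366]
ft_force: [0.5, 1.8, -1.2]
width: 0.264
```

step_arm(
  motion=[
    {"x":0,"y":28,"z":30,"ax":-6,"ay":0,"az":0},
    {"x":0,"y":24,"z":33,"ax":-6,"ay":0,"az":0},
    {"x":0,"y":21,"z":35,"ax":-6,"ay":0,"az":0},
    {"x":0,"y":0,"z":0,"ax":0,"ay":0,"az":0},
  ],
)

```text
time: 12.65
position: [0.5261, 0.36, 0.1161]
orientation: [0.54, -0.456, 0.541, 0.457]
ft_force: [0.8, -0.7, -1.1]
width: 0.262
```

```bash
python3 -c "
from h import *
plan([.525,.396,.06],87.5,step=42)"
```

```text
at [0.5261 0.36   0.1161] ang 80.4 w 0.262 t 12.7 F [ 0.8 -0.7 -1.1]
[{"x": 28.0, "y": 3.5, "z": 17.7, "ax": -3.56, "ay": -0.0, "az": -0.08}, {"x": 28.1, "y": 2.4, "z": 17.8, "ax": -3.56, "ay": -0.0, "az": -0.08}]
```

step_arm(
  motion=[
    {"x":8,"y":3.5,"z":18,"ax":-3.6,"ay":0,"az":0},
    {"x":20,"y":2.5,"z":18,"ax":-3.6,"ay":0,"az":0},
    {"x":28,"y":0,"z":0,"ax":0,"ay":0,"az":0},
    {"x":0,"y":0,"z":0,"ax":0,"ay":0,"az":0},
  ],
)

```text
time: 13.05
position: [0.5245, 0.3898, 0.0567]
orientation: [0.508, -0.487, 0.516, 0.488]
ft_force: [-1.5, -0.5, -2.8]
width: 0.26
```

```bash
python3 -c "
from h import *
plan([.525,.396,.008],87.5,step=20)"
```

```text
at [0.5245 0.3898 0.0567] ang 87.2 w 0.26 t 13.1 F [-1.5 -0.5 -2.8]
[{"x": 16.2, "y": -0.2, "z": 2.2, "ax": -0.09, "ay": -0.15, "az": -0.17}, {"x": 16.2, "y": -0.2, "z": 2.2, "ax": -0.09, "ay": -0.15, "az": -0.17}, {"x": 16.2, "y": -0.1, "z": 2.1, "ax": -0.09, "ay": -0.15, "az": -0.17}]
```

step_arm(
  motion=[
    {"x":20,"y":0,"z":2.5,"ax":0,"ay":0,"az":0},
    {"x":16,"y":0,"z":2.5,"ax":0,"ay":0,"az":0},
    {"x":10,"y":0,"z":1,"ax":0,"ay":0,"az":0},
    {"x":4,"y":0,"z":0,"ax":0,"ay":0,"az":0},
    {"x":0,"y":0,"z":0,"ax":0,"ay":0,"az":0},
  ],
)

```text
time: 13.55
position: [0.5279, 0.398, 0.0119]
orientation: [0.512, -0.488, 0.512, 0.488]
ft_force: [0.5, -0.2, -2.4]
width: 0.264
```

step_arm(
  motion=[
    {"x":4,"y":0,"z":0,"ax":0,"ay":0,"az":0},
    {"x":3,"y":0,"z":0,"ax":0,"ay":0,"az":0},
    {"x":0,"y":0,"z":0,"ax":0,"ay":0,"az":0},
    {"x":0,"y":0,"z":0,"ax":0,"ay":0,"az":0},
  ],
)

```text
time: 13.95
position: [0.5281, 0.3985, 0.0055]
orientation: [0.512, -0.488, 0.512, 0.488]
ft_force: [-1.2, 0.4, -1.4]
width: 0.266
```

step_arm(
  motion=[
    {"x":2,"y":0,"z":0,"ax":0,"ay":0,"az":0},
    {"x":1,"y":0,"z":0,"ax":0,"ay":0,"az":0},
    {"x":0,"y":0,"z":0,"ax":0,"ay":0,"az":0},
  ],
)

```text
time: 14.25
position: [0.5282, 0.3986, 0.0052]
orientation: [0.512, -0.488, 0.512, 0.488]
ft_force: [-3.2, -1.9, 12.5]
width: 0.268
```

step_arm(
  motion=[
    {"x":0,"y":0,"z":0,"ax":0,"ay":0,"az":0},
    {"x":0,"y":0,"z":0,"ax":0,"ay":0,"az":0},
    {"x":-10,"y":0,"z":0,"ax":0,"ay":0,"az":0},
    {"x":-30,"y":0,"z":0,"ax":0,"ay":0,"az":0},
    {"x":-40,"y":0,"z":0,"ax":0,"ay":0,"az":0},
  ],
  gripper=42,
)

```text
time: 14.75
position: [0.5268, 0.3974, 0.0813]
orientation: [0.51, -0.488, 0.514, 0.488]
ft_force: [1.0, 1.1, 0.5]
width: 0.412
```

```bash
python3 -c "
from h import *
plan([.50,.15,.14],0,step=42)
c=eyes.camera('scene');save('s6',cv2.resize(c['frame'][120:300,320:520],None,fx=3,fy=3,interpolation=2))"
```

```text
at [0.5268 0.3974 0.0813] ang 87.2 w 0.412 t 14.8 F [1.  1.1 0.5]
[{"x": -5.3, "y": 1.4, "z": -22.6, "ax": 7.93, "ay": -0.03, "az": -0.0}, {"x": -5.2, "y": -1.8, "z": -22.6, "ax": 7.93, "ay": -0.03, "az": -0.0}, {"x": -5.3, "y": -4.9, "z": -22.1, "ax": 7.93, "ay": -0.03, "az": -0.0}, {"x": -5.3, "y": -7.8, "z": -21.2, "ax": 7.93, "ay": -0.03, "az": -0.0}, {"x": -5.3, "y": -10.7, "z": -19.9, "ax": 7.93, "ay": -0.03, "az": -0.0}]
[{"x": -5.3, "y": -13.4, "z": -18.3, "ax": 7.93, "ay": -0.03, "az": -0.0}, {"x": -5.3, "y": -15.7, "z": -16.2, "ax": 7.93, "ay": -0.03, "az": -0.0}, {"x": -5.3, "y": -17.9, "z": -13.9, "ax": 7.93, "ay": -0.03, "az": -0.0}, {"x": -5.3, "y": -19.6, "z": -11.3, "ax": 7.93, "ay": -0.03, "az": -0.0}, {"x": -5.4, "y": -21.0, "z": -8.5, "ax": 7.93, "ay": -0.03, "az": -0.0}]
[{"x": -5.3, "y": -21.9, "z": -5.6, "ax": 7.93, "ay": -0.03, "az": -0.0}]
```

View pics/s6.png

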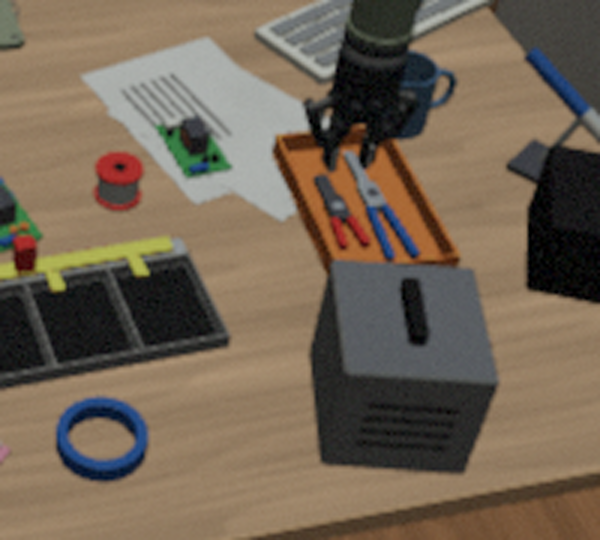

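```bash
cat >> h.py <<'E'
def redgrip():
    from scipy.optimize import least_squares
    obs=[]
    for n in ("top","scene"):
        c=eyes.camera(n); u=proj(c,[[.56,0,.06]])[0].astype(int); 
        v0,v1,u0,u1=u[1]-20,u[1]+20,u[0]-30,u[0]+30
        f=c["frame"][v0:v1,u0:u1]; h=cv2.cvtColor(f,cv2.COLOR_RGB2HSV)
        save("g_"+n,cv2.resize(f,None,fx=8,fy=8,interpolation=2))
        k=cv2.inRange(h,(0,150,60),(8,255,255))|cv2.inRange(h,(172,150,60),(180,255,255))
        ys,xs=np.nonzero(k); print(n,len(xs),"u",xs.min()+u0,xs.max()+u0,"v",ys.min()+v0,ys.max()+v0,"offset",u0,v0)
E
python3 -c "
from h import *
redgrip()"; cd pics; python3 -c "
import cv2,numpy as np
cv2.imwrite('g2.png',np.vstack([cv2.imread('g_top.png'),cv2.imread('g_scene.png')])[:600])"
```

```text
top 34 u 306 311 v 189 195 offset 276 172
scene 83 u 325 358 v 184 209 offset 299 181
```

View pics/g2.png

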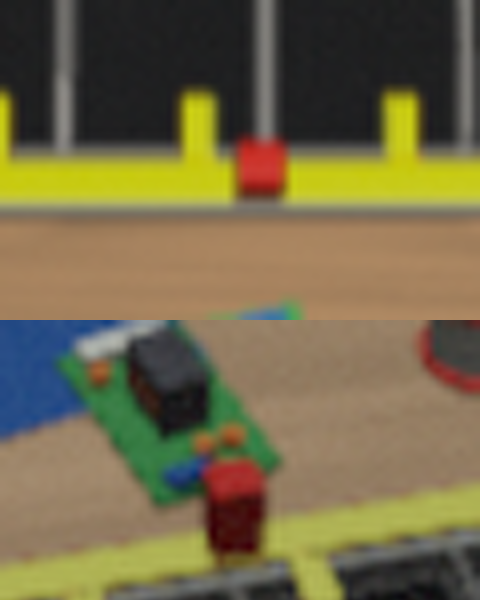

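```bash
python3 -c "
from h import *
print(back(eyes.camera('top'),[(308.6,192.5)],.07),back(eyes.camera('scene'),[(328.4,200.6)],.07))
plan([.558,-.009,.12],91.7,step=42)"
```

```text
[[ 0.55817184 -0.00937356  0.07      ]] [[ 0.56712779 -0.00602066  0.07      ]]
at [0.5278 0.3981 0.0823] ang 87.2 w 0.42 t 15.0 F [ 0.1  0.2 -0.2]
[{"x": -3.8, "y": -5.0, "z": -40.5, "ax": -0.45, "ay": -0.0, "az": -0.0}, {"x": -3.7, "y": -4.7, "z": -40.6, "ax": -0.45, "ay": -0.0, "az": -0.0}, {"x": -3.8, "y": -4.3, "z": -40.6, "ax": -0.45, "ay": -0.0, "az": -0.0}, {"x": -3.7, "y": -4.1, "z": -40.6, "ax": -0.45, "ay": -0.0, "az": -0.0}, {"x": -3.8, "y": -3.7, "z": -40.6, "ax": -0.45, "ay": -0.0, "az": -0.0}]
[{"x": -3.7, "y": -3.4, "z": -40.7, "ax": -0.45, "ay": -0.0, "az": -0.0}, {"x": -3.8, "y": -3.0, "z": -40.7, "ax": -0.45, "ay": -0.0, "az": -0.0}, {"x": -3.7, "y": -2.8, "z": -40.8, "ax": -0.45, "ay": -0.0, "az": -0.0}, {"x": -3.8, "y": -2.4, "z": -40.7, "ax": -0.45, "ay": -0.0, "az": -0.0}, {"x": -3.7, "y": -2.1, "z": -40.8, "ax": -0.45, "ay": -0.0, "az": -0.0}]
```

step_arm(
  motion=[
    {"x":-10,"y":-5,"z":-40,"ax":-0.5,"ay":0,"az":0},
    {"x":-10,"y":-5,"z":-41,"ax":-0.5,"ay":0,"az":0},
    {"x":-10,"y":-4,"z":-41,"ax":-0.5,"ay":0,"az":0},
    {"x":-10,"y":-4,"z":-41,"ax":-0.5,"ay":0,"az":0},
    {"x":-5,"y":-4,"z":-41,"ax":-0.5,"ay":0,"az":0},
  ],
  gripper=65,
)

```text
time: 15.5
position: [0.5431, 0.192, 0.1266]
orientation: [0.5, -0.499, 0.502, 0.499]
ft_force: [0.5, -0.3, 0.3]
width: 0.651
```

step_arm(
  motion=[
    {"x":0,"y":-3,"z":-41,"ax":-0.5,"ay":0,"az":0},
    {"x":0,"y":-3,"z":-41,"ax":-0.5,"ay":0,"az":0},
    {"x":0,"y":-3,"z":-41,"ax":-0.5,"ay":0,"az":0},
    {"x":0,"y":-3,"z":-41,"ax":-0.5,"ay":0,"az":0},
    {"x":0,"y":-2,"z":-30,"ax":0,"ay":0,"az":0},
  ],
)

```text
time: 16.0
position: [0.5589, -0.0024, 0.1258]
orientation: [0.492, -0.506, 0.494, 0.508]
ft_force: [0.7, -1.0, 0.8]
width: 0.652
```

step_arm(
  motion=[
    {"x":0,"y":0,"z":0,"ax":0,"ay":0,"az":0},
    {"x":0,"y":0,"z":0,"ax":0,"ay":0,"az":0},
  ],
)

```text
time: 16.2
position: [0.5591, -0.0004, 0.126]
orientation: [0.492, -0.506, 0.493, 0.508]
ft_force: [0.1, 0.4, -1.8]
width: 0.651
```

```bash
python3 -c "
from h import *
plan([.561,-.008,.043],91.7,step=22)"
```

```text
at [ 5.591e-01 -4.000e-04  1.260e-01] ang 91.6 w 0.651 t 16.2 F [ 0.1  0.4 -1.8]
[{"x": 20.8, "y": -0.5, "z": -1.9, "ax": -0.02, "ay": 0.01, "az": -0.04}, {"x": 20.7, "y": -0.4, "z": -2.0, "ax": -0.02, "ay": 0.01, "az": -0.04}, {"x": 20.8, "y": -0.5, "z": -1.9, "ax": -0.02, "ay": 0.01, "az": -0.04}, {"x": 20.7, "y": -0.4, "z": -1.9, "ax": -0.02, "ay": 0.01, "az": -0.04}]
```

step_arm(
  motion=[
    {"x":18,"y":-0.5,"z":-4,"ax":0,"ay":0,"az":0},
    {"x":20,"y":-0.5,"z":-4,"ax":0,"ay":0,"az":0},
    {"x":22,"y":-0.5,"z":0,"ax":0,"ay":0,"az":0},
    {"x":22,"y":-0.5,"z":0,"ax":0,"ay":0,"az":0},
    {"x":0,"y":0,"z":0,"ax":0,"ay":0,"az":0},
  ],
)

```text
time: 16.7
position: [0.5594, -0.0064, 0.0421]
orientation: [0.49, -0.506, 0.494, 0.51]
ft_force: [0.7, -0.3, 0.1]
width: 0.648
```

step_arm(
  motion=[
    {"x":0,"y":0,"z":0,"ax":0,"ay":0,"az":0},
    {"x":0,"y":0,"z":0,"ax":0,"ay":0,"az":0},
    {"x":0,"y":0,"z":0,"ax":0,"ay":0,"az":0},
    {"x":0,"y":0,"z":0,"ax":0,"ay":0,"az":0},
  ],
  gripper=0,
  grip_force=30,
)

```text
time: 17.1
position: [0.563, -0.0075, 0.0465]
orientation: [-0.493, 0.508, -0.492, -0.507]
ft_force: [0.7, 1.3, 5.0]
width: 0.271
```

step_arm(
  motion=[
    {"x":0,"y":0,"z":0,"ax":0,"ay":0,"az":0},
  ],
)

```text
time: 17.2
position: [0.563, -0.0077, 0.0465]
orientation: [-0.493, 0.508, -0.492, -0.507]
ft_force: [-0.4, 2.2, 5.2]
width: 0.274
```

step_arm(
  motion=[
    {"x":0,"y":0,"z":-5,"ax":0,"ay":0,"az":0},
    {"x":0,"y":0,"z":-5,"ax":0,"ay":0,"az":0},
    {"x":0,"y":0,"z":-5,"ax":0,"ay":0,"az":0},
    {"x":0,"y":0,"z":-4,"ax":0,"ay":0,"az":0},
    {"x":0,"y":0,"z":0,"ax":0,"ay":0,"az":0},
  ],
)

```text
time: 17.7
position: [0.5636, -0.0276, 0.0465]
orientation: [-0.493, 0.508, -0.492, -0.507]
ft_force: [-0.7, 0.3, 6.5]
width: 0.273
```

step_arm(
  motion=[
    {"x":0,"y":0,"z":-2,"ax":0,"ay":0,"az":0},
    {"x":0,"y":0,"z":-2,"ax":0,"ay":0,"az":0},
    {"x":0,"y":0,"z":-1,"ax":0,"ay":0,"az":0},
    {"x":0,"y":0,"z":0,"ax":0,"ay":0,"az":0},
  ],
)

```text
time: 18.1
position: [0.5638, -0.0321, 0.0465]
orientation: [-0.493, 0.508, -0.492, -0.507]
ft_force: [-0.3, 1.0, 6.3]
width: 0.274
```

step_arm(
  motion=[
    {"x":0,"y":0,"z":-2,"ax":0,"ay":0,"az":0},
    {"x":0,"y":0,"z":-1,"ax":0,"ay":0,"az":0},
    {"x":0,"y":0,"z":0,"ax":0,"ay":0,"az":0},
  ],
)

```text
time: 18.4
position: [0.5638, -0.0351, 0.0465]
orientation: [-0.493, 0.508, -0.492, -0.507]
ft_force: [-0.2, 1.6, 7.0]
width: 0.276
```

step_arm(
  motion=[
    {"x":0,"y":0,"z":-2,"ax":0,"ay":0,"az":0},
    {"x":0,"y":0,"z":-1,"ax":0,"ay":0,"az":0},
    {"x":0,"y":0,"z":0,"ax":0,"ay":0,"az":0},
  ],
)

```text
time: 18.7
position: [0.5639, -0.0381, 0.0465]
orientation: [-0.493, 0.508, -0.492, -0.507]
ft_force: [0.1, 2.0, 5.8]
width: 0.274
```

step_arm(
  motion=[
    {"x":0,"y":0,"z":-1,"ax":0,"ay":0,"az":0},
    {"x":0,"y":0,"z":-1,"ax":0,"ay":0,"az":0},
    {"x":0,"y":0,"z":0,"ax":0,"ay":0,"az":0},
  ],
)

```text
time: 19.0
position: [0.564, -0.0392, 0.0465]
orientation: [-0.493, 0.508, -0.492, -0.507]
ft_force: [0.5, 4.8, 6.4]
width: 0.273
```

step_arm(
  motion=[
    {"x":0,"y":0,"z":-1,"ax":0,"ay":0,"az":0},
    {"x":0,"y":0,"z":-1,"ax":0,"ay":0,"az":0},
    {"x":0,"y":0,"z":0,"ax":0,"ay":0,"az":0},
  ],
)

```text
time: 19.3
position: [0.5639, -0.0393, 0.0464]
orientation: [0.494, -0.507, 0.491, 0.508]
ft_force: [-1.0, 11.9, 7.0]
width: 0.275
```

```bash
python3 -c "
from h import *
look('l',0.52,0.74,-0.23,0.23,0.027,0.6)"
```

```text
(no output)
```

View pics/l_scene.png

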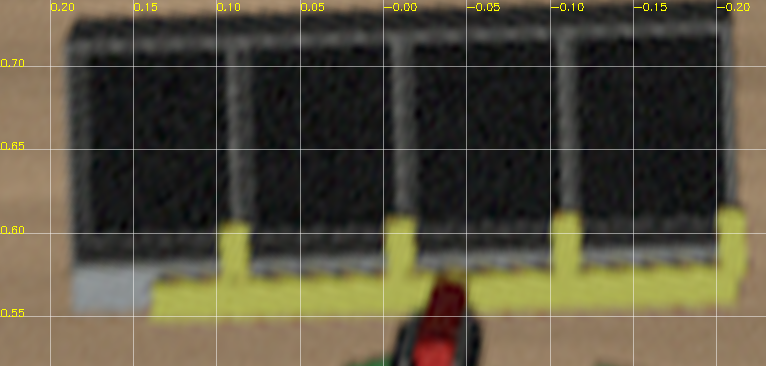

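step_arm(
  motion=[
    {"x":0,"y":0,"z":2,"ax":0,"ay":0,"az":0},
    {"x":0,"y":0,"z":0,"ax":0,"ay":0,"az":0},
    {"x":-5,"y":0,"z":0,"ax":0,"ay":0,"az":0},
    {"x":-30,"y":0,"z":0,"ax":0,"ay":0,"az":0},
    {"x":-40,"y":0,"z":0,"ax":0,"ay":0,"az":0},
  ],
  gripper=60,
)

```text
time: 19.9
position: [0.5616, -0.0403, 0.1194]
orientation: [0.491, -0.506, 0.494, 0.509]
ft_force: [1.2, -0.4, -0.8]
width: 0.604
```

step_arm(
  motion=[
    {"x":-10,"y":0,"z":0,"ax":0,"ay":0,"az":0},
    {"x":0,"y":30,"z":0,"ax":0,"ay":0,"az":0},
    {"x":0,"y":0,"z":0,"ax":0,"ay":0,"az":0},
  ],
)

```text
time: 20.2
position: [0.5296, -0.0411, 0.1302]
orientation: [0.492, -0.506, 0.494, 0.508]
ft_force: [1.2, -0.1, -0.7]
width: 0.602
```

```bash
python3 -c "
from h import *
boards('top');boards('scene')
look('m',0.28,0.72,-0.23,0.34,0.02,0.75)
a=0
plan([.4473,-.0105,.12],104.2)"
```

```text
top [0.364  0.2645] yaw 4.6 size [0.063 0.107]
top [ 0.4281 -0.1553] yaw -13.3 size [0.037 0.108]
scene [0.3685 0.2635] yaw 4.9 size [0.062 0.106]
scene [ 0.4354 -0.1423] yaw -12.6 size [0.063 0.111]
scene [ 0.4489 -0.0106] yaw 14.3 size [0.065 0.111]
at [ 0.5338 -0.0411  0.1302] ang 91.7 w 0.601 t 20.4 F [ 0.2 -0.3  0.5]
[{"x": 3.4, "y": 28.5, "z": 11.0, "ax": -4.16, "ay": -0.01, "az": 0.01}, {"x": 3.3, "y": 27.6, "z": 13.1, "ax": -4.16, "ay": -0.01, "az": 0.01}, {"x": 3.4, "y": 26.6, "z": 15.1, "ax": -4.16, "ay": -0.01, "az": 0.01}]
```

View pics/m_scene.png

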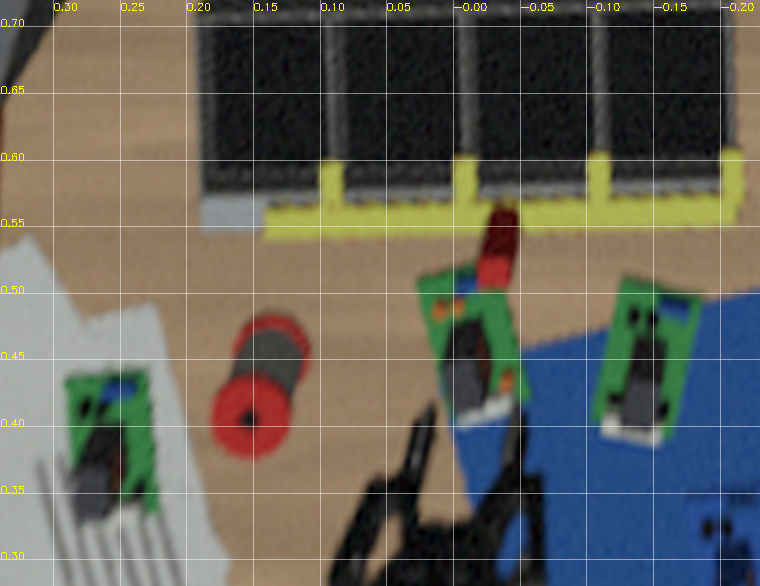

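step_arm(
  motion=[
    {"x":3,"y":29,"z":11,"ax":-4.2,"ay":0,"az":0},
    {"x":3,"y":28,"z":13,"ax":-4.2,"ay":0,"az":0},
    {"x":4,"y":27,"z":15,"ax":-4.2,"ay":0,"az":0},
    {"x":0,"y":0,"z":0,"ax":0,"ay":0,"az":0},
    {"x":0,"y":0,"z":0,"ax":0,"ay":0,"az":0},
  ],
  gripper=60,
  grip_force=30,
)

```text
time: 20.9
position: [0.4462, -0.0106, 0.1204]
orientation: [-0.434, 0.559, -0.434, -0.558]
ft_force: [0.6, -0.4, 0.6]
width: 0.602
```

```bash
python3 -c "
from h import *
plan([.4473,-.0105,.013],104.2,step=22)
c=eyes.camera('scene');save('s7',cv2.resize(c['frame'][120:270,230:430],None,fx=4,fy=4,interpolation=2))"
```

```text
at [ 0.4462 -0.0106  0.1204] ang 104.3 w 0.602 t 20.9 F [ 0.6 -0.4  0.6]
[{"x": 21.5, "y": -0.2, "z": -0.0, "ax": 0.02, "ay": -0.01, "az": 0.01}, {"x": 21.5, "y": -0.2, "z": -0.1, "ax": 0.02, "ay": -0.01, "az": 0.01}, {"x": 21.4, "y": -0.2, "z": 0.0, "ax": 0.02, "ay": -0.01, "az": 0.01}, {"x": 21.5, "y": -0.2, "z": -0.0, "ax": 0.02, "ay": -0.01, "az": 0.01}, {"x": 21.5, "y": -0.2, "z": -0.1, "ax": 0.02, "ay": -0.01, "az": 0.01}]
```

View pics/s7.png

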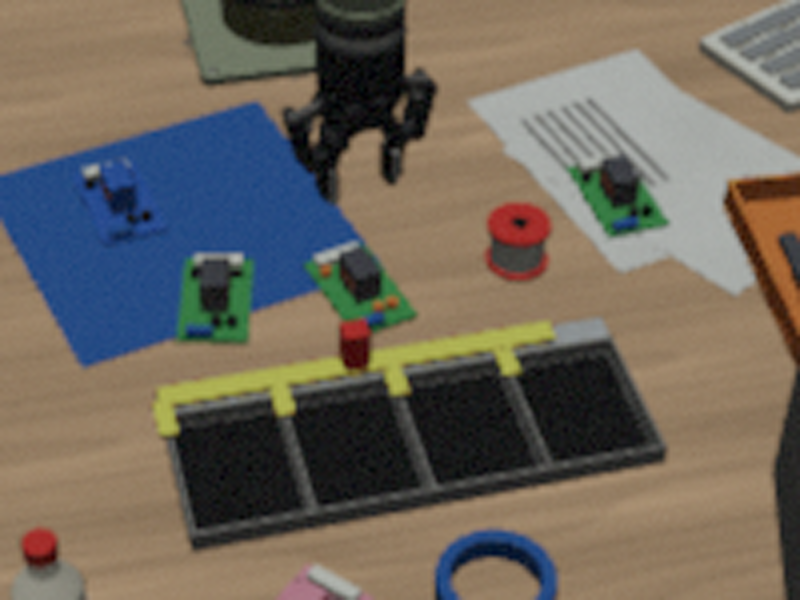

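The green board's block (crop 360,273) is under the open jaws: it is green with an orange/copper mark, unlike the blue one at (120,190) or the pink one at the bottom. Descend.

step_arm(
  motion=[
    {"x":25,"y":0,"z":0,"ax":0,"ay":0,"az":0},
    {"x":25,"y":0,"z":0,"ax":0,"ay":0,"az":0},
    {"x":25,"y":0,"z":0,"ax":0,"ay":0,"az":0},
    {"x":22,"y":0,"z":0,"ax":0,"ay":0,"az":0},
    {"x":9,"y":-0.5,"z":0,"ax":0,"ay":0,"az":0},
  ],
)

```text
time: 21.45
position: [0.4465, -0.0108, 0.0125]
orientation: [0.433, -0.558, 0.434, 0.559]
ft_force: [0.1, 0.5, -0.1]
width: 0.601
```

step_arm(
  motion=[
    {"x":0,"y":0,"z":0,"ax":0,"ay":0,"az":0},
    {"x":0,"y":0,"z":0,"ax":0,"ay":0,"az":0},
  ],
)

```text
time: 21.65
position: [0.4472, -0.0107, 0.0147]
orientation: [-0.434, 0.559, -0.434, -0.558]
ft_force: [-1.4, 0.4, -0.7]
width: 0.604
```

step_arm(
  motion=[
    {"x":0,"y":0,"z":0,"ax":0,"ay":0,"az":0},
    {"x":0,"y":0,"z":0,"ax":0,"ay":0,"az":0},
    {"x":0,"y":0,"z":0,"ax":0,"ay":0,"az":0},
    {"x":0,"y":0,"z":0,"ax":0,"ay":0,"az":0},
  ],
  gripper=0,
  grip_force=32,
)

```text
time: 22.05
position: [0.4469, -0.0105, 0.0154]
orientation: [-0.434, 0.559, -0.433, -0.558]
ft_force: [-0.1, 0.8, 6.4]
width: 0.3
```

```bash
python3 -c "
from h import *
plan([.4473,-.0105,.10],104.2,step=22)
c=eyes.camera('scene');save('s8',cv2.resize(c['frame'][120:270,230:430],None,fx=4,fy=4,interpolation=2))"
```

```text
at [ 0.4469 -0.0105  0.0154] ang 104.3 w 0.3 t 22.1 F [-0.1  0.8  6.4]
[{"x": -21.2, "y": -0.1, "z": -0.0, "ax": 0.03, "ay": -0.01, "az": 0.04}, {"x": -21.1, "y": -0.2, "z": -0.1, "ax": 0.03, "ay": -0.01, "az": 0.04}, {"x": -21.2, "y": -0.1, "z": -0.0, "ax": 0.03, "ay": -0.01, "az": 0.04}, {"x": -21.1, "y": -0.1, "z": -0.1, "ax": 0.03, "ay": -0.01, "az": 0.04}]
```

View pics/s8.png

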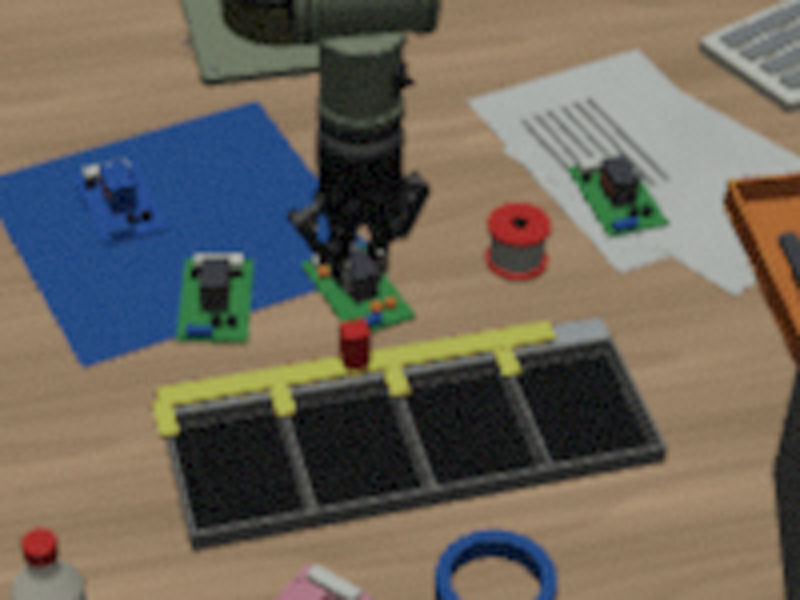

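step_arm(
  motion=[
    {"x":-10,"y":0,"z":0,"ax":0,"ay":0,"az":0},
    {"x":-20,"y":0,"z":0,"ax":0,"ay":0,"az":0},
    {"x":-22,"y":0,"z":0,"ax":0,"ay":0,"az":0},
    {"x":0,"y":0,"z":0,"ax":0,"ay":0,"az":0},
  ],
)

```text
time: 22.5
position: [0.4478, -0.0106, 0.0688]
orientation: [-0.435, 0.56, -0.433, -0.557]
ft_force: [0.3, -0.1, -1.9]
width: 0.3
```

```bash
python3 -c "
from h import *
plan([.6395,.0405,.066],91.7,step=35)"
```

```text
at [ 0.4478 -0.0106  0.0688] ang 104.3 w 0.3 t 22.5 F [ 0.3 -0.1 -1.9]
[{"x": 0.7, "y": -33.1, "z": 0.3, "ax": 2.11, "ay": -0.01, "az": 0.06}, {"x": 0.6, "y": -33.0, "z": 1.6, "ax": 2.11, "ay": -0.01, "az": 0.06}, {"x": 0.6, "y": -33.0, "z": 2.8, "ax": 2.11, "ay": -0.01, "az": 0.06}, {"x": 0.5, "y": -32.8, "z": 4.0, "ax": 2.11, "ay": -0.01, "az": 0.06}, {"x": 0.5, "y": -32.6, "z": 5.2, "ax": 2.11, "ay": -0.01, "az": 0.06}]
[{"x": 0.5, "y": -32.5, "z": 6.4, "ax": 2.11, "ay": -0.01, "az": 0.06}]
```

step_arm(
  motion=[
    {"x":0,"y":-33,"z":6,"ax":2.1,"ay":0,"az":0},
    {"x":0,"y":-33,"z":6,"ax":2.1,"ay":0,"az":0},
    {"x":0,"y":-33,"z":3,"ax":2.1,"ay":0,"az":0},
    {"x":0,"y":-33,"z":2,"ax":2.1,"ay":0,"az":0},
    {"x":0,"y":-33,"z":2,"ax":2.1,"ay":0,"az":0},
  ],
)

```text
time: 23.0
position: [0.6047, 0.0375, 0.0651]
orientation: [0.483, -0.516, 0.484, 0.517]
ft_force: [-0.0, 0.5, -2.1]
width: 0.296
```

step_arm(
  motion=[
    {"x":0,"y":-30,"z":2,"ax":2.1,"ay":0,"az":0},
    {"x":0,"y":0,"z":0,"ax":0,"ay":0,"az":0},
    {"x":0,"y":0,"z":0,"ax":0,"ay":0,"az":0},
  ],
)

```text
time: 23.3
position: [0.6332, 0.0411, 0.0648]
orientation: [0.491, -0.507, 0.493, 0.508]
ft_force: [-0.6, -0.1, -2.1]
width: 0.299
```

```bash
python3 -c "
from h import *
plan([.6395,.0405,.022],91.7,step=12)
c=eyes.camera('scene');save('s9',cv2.resize(c['frame'][150:270,250:410],None,fx=5,fy=5,interpolation=2))"
```

```text
at [0.6332 0.0411 0.0648] ang 91.8 w 0.299 t 23.3 F [-0.6 -0.1 -2.1]
[{"x": 10.7, "y": -1.6, "z": -0.2, "ax": 0.01, "ay": -0.0, "az": -0.05}, {"x": 10.7, "y": -1.6, "z": -0.2, "ax": 0.01, "ay": -0.0, "az": -0.05}, {"x": 10.7, "y": -1.6, "z": -0.2, "ax": 0.01, "ay": -0.0, "az": -0.05}, {"x": 10.6, "y": -1.6, "z": -0.1, "ax": 0.01, "ay": -0.0, "az": -0.05}]
```

View pics/s9.png

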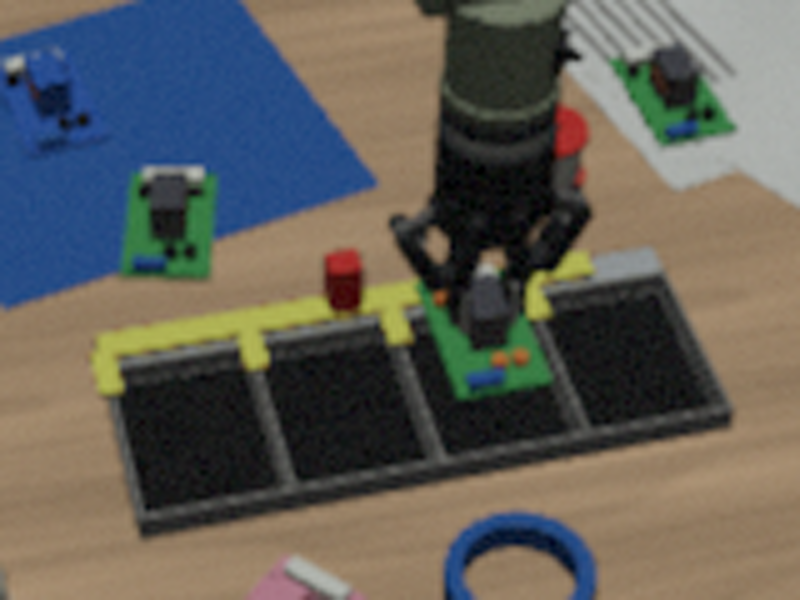

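step_arm(
  motion=[
    {"x":6,"y":-4,"z":0,"ax":0,"ay":0,"az":0},
    {"x":12,"y":-3,"z":0,"ax":0,"ay":0,"az":0},
    {"x":12,"y":0,"z":0,"ax":0,"ay":0,"az":0},
    {"x":5,"y":0,"z":0,"ax":0,"ay":0,"az":0},
    {"x":0,"y":0,"z":0,"ax":0,"ay":0,"az":0},
  ],
)

```text
time: 23.85
position: [0.64, 0.0412, 0.0297]
orientation: [0.492, -0.507, 0.493, 0.508]
ft_force: [-0.3, 0.0, -2.8]
width: 0.295
```

```bash
python3 -c "
from h import *
plan([.6395,.0405,.021],91.7,step=12)"
```

```text
at [0.64   0.0412 0.0297] ang 91.7 w 0.295 t 23.9 F [-0.3  0.  -2.8]
[{"x": 8.7, "y": 0.4, "z": -0.6, "ax": 0.03, "ay": -0.01, "az": -0.19}]
```

step_arm(
  motion=[
    {"x":5,"y":0,"z":0,"ax":0,"ay":0,"az":0},
    {"x":3,"y":0,"z":0,"ax":0,"ay":0,"az":0},
    {"x":1,"y":0,"z":0,"ax":0,"ay":0,"az":0},
    {"x":0,"y":0,"z":0,"ax":0,"ay":0,"az":0},
  ],
)

```text
time: 24.25
position: [0.6412, 0.0413, 0.0223]
orientation: [-0.492, 0.508, -0.492, -0.507]
ft_force: [1.4, 0.3, -2.2]
width: 0.295
```

step_arm(
  motion=[
    {"x":2,"y":0,"z":0,"ax":0,"ay":0,"az":0},
    {"x":0,"y":0,"z":0,"ax":0,"ay":0,"az":0},
    {"x":0,"y":0,"z":0,"ax":0,"ay":0,"az":0},
  ],
)

```text
time: 24.55
position: [0.6413, 0.0413, 0.0204]
orientation: [-0.493, 0.508, -0.492, -0.507]
ft_force: [1.1, 0.6, -0.9]
width: 0.298
```

Contact is just beginning; release and back off.

step_arm(
  motion=[
    {"x":0.5,"y":0,"z":0,"ax":0,"ay":0,"az":0},
    {"x":0,"y":0,"z":0,"ax":0,"ay":0,"az":0},
  ],
)

```text
time: 24.75
position: [0.6413, 0.0413, 0.0204]
orientation: [-0.493, 0.508, -0.492, -0.507]
ft_force: [-1.4, 0.4, 2.6]
width: 0.297
```

step_arm(
  motion=[
    {"x":0,"y":0,"z":0,"ax":0,"ay":0,"az":0},
    {"x":0,"y":0,"z":0,"ax":0,"ay":0,"az":0},
    {"x":-10,"y":0,"z":0,"ax":0,"ay":0,"az":0},
    {"x":-35,"y":0,"z":0,"ax":0,"ay":0,"az":0},
    {"x":-45,"y":0,"z":0,"ax":0,"ay":0,"az":0},
  ],
  gripper=50,
)

```text
time: 25.25
position: [0.6398, 0.0412, 0.1092]
orientation: [0.491, -0.506, 0.494, 0.509]
ft_force: [0.6, -0.3, 0.6]
width: 0.502
```

step_arm(
  motion=[
    {"x":-10,"y":45,"z":-15,"ax":0,"ay":0,"az":0},
    {"x":0,"y":45,"z":-30,"ax":4,"ay":0,"az":0},
    {"x":0,"y":45,"z":-30,"ax":4,"ay":0,"az":0},
    {"x":0,"y":45,"z":-25,"ax":4,"ay":0,"az":0},
    {"x":0,"y":0,"z":0,"ax":0,"ay":0,"az":0},
  ],
)

```text
time: 25.75
position: [0.4599, -0.0505, 0.1196]
orientation: [0.542, -0.451, 0.545, 0.454]
ft_force: [0.6, -0.6, 0.0]
width: 0.501
```

```bash
python3 -c "
from h import *
boards('top');boards('scene')
look('n',0.28,0.72,-0.23,0.34,0.009,0.75)
plan([.433,-.1425,.12],77.2)"
```

```text
top [0.364  0.2644] yaw 4.6 size [0.063 0.107]
top [0.6407 0.0393] yaw 1.7 size [0.069 0.116]
scene [0.3683 0.2632] yaw 4.9 size [0.062 0.106]
scene [ 0.4354 -0.1422] yaw -13.0 size [0.063 0.111]
scene [0.6369 0.0411] yaw 2.1 size [0.069 0.114]
at [ 0.469  -0.0494  0.1207] ang 79.8 w 0.501 t 25.9 F [-0.1  0.1  0.6]
[{"x": 0.2, "y": 6.3, "z": -32.7, "ax": 0.85, "ay": 0.01, "az": 0.06}, {"x": 0.2, "y": 5.8, "z": -32.7, "ax": 0.85, "ay": 0.01, "az": 0.06}, {"x": 0.2, "y": 5.3, "z": -32.9, "ax": 0.85, "ay": 0.01, "az": 0.06}]
```

View pics/n_scene.png

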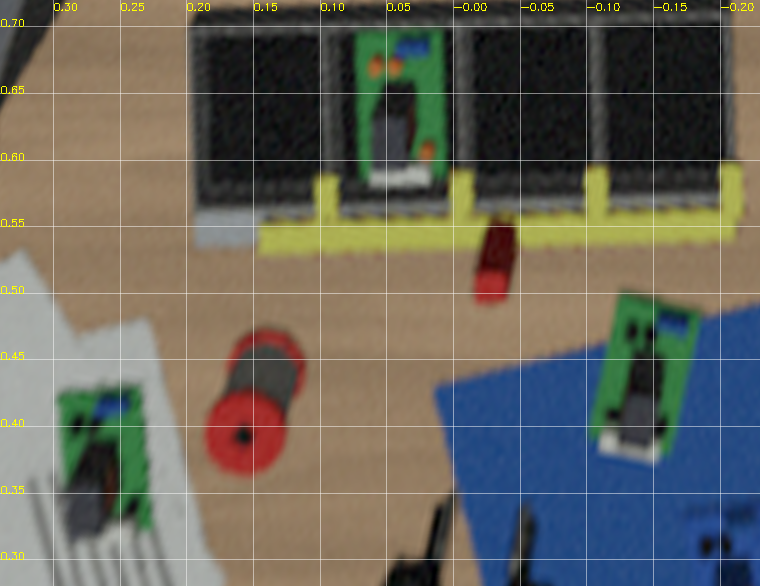

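View pics/n_top.png

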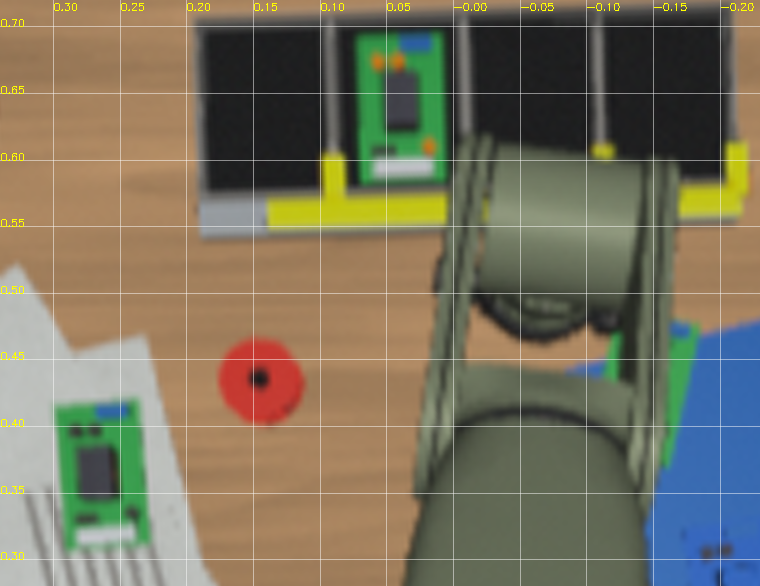

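step_arm(
  motion=[
    {"x":0,"y":6,"z":-33,"ax":0.9,"ay":0,"az":0},
    {"x":0,"y":6,"z":-33,"ax":0.9,"ay":0,"az":0},
    {"x":0,"y":5,"z":-33,"ax":0.9,"ay":0,"az":0},
    {"x":0,"y":0,"z":0,"ax":0,"ay":0,"az":0},
    {"x":0,"y":0,"z":0,"ax":0,"ay":0,"az":0},
  ],
  gripper=60,
)

```text
time: 26.45
position: [0.4327, -0.1435, 0.1199]
orientation: [0.554, -0.44, 0.553, 0.44]
ft_force: [0.3, 0.3, 0.3]
width: 0.6
```

```bash
python3 -c "
from h import *
boards('scene')
plan([.4335,-.1425,.014],77.1,step=22)"
```

```text
scene [0.3686 0.2633] yaw 5.3 size [0.062 0.106]
scene [ 0.4353 -0.1423] yaw -12.9 size [0.063 0.111]
scene [0.6367 0.0408] yaw 1.7 size [0.069 0.114]
at [ 0.4326 -0.143   0.1199] ang 77.1 w 0.599 t 26.5 F [-0.4  1.   0.1]
[{"x": 21.2, "y": -0.1, "z": 0.1, "ax": -0.01, "ay": 0.0, "az": 0.01}, {"x": 21.1, "y": -0.2, "z": 0.2, "ax": -0.01, "ay": 0.0, "az": 0.01}, {"x": 21.2, "y": -0.1, "z": 0.1, "ax": -0.01, "ay": 0.0, "az": 0.01}, {"x": 21.2, "y": -0.2, "z": 0.1, "ax": -0.01, "ay": 0.0, "az": 0.01}, {"x": 21.2, "y": -0.1, "z": 0.1, "ax": -0.01, "ay": 0.0, "az": 0.01}]
```

step_arm(
  motion=[
    {"x":25,"y":0,"z":0,"ax":0,"ay":0,"az":0},
    {"x":25,"y":0,"z":0,"ax":0,"ay":0,"az":0},
    {"x":25,"y":0,"z":0,"ax":0,"ay":0,"az":0},
    {"x":22,"y":0,"z":0,"ax":0,"ay":0,"az":0},
    {"x":8,"y":-0.5,"z":0,"ax":0,"ay":0,"az":0},
  ],
)

```text
time: 27.0
position: [0.4315, -0.1419, 0.0131]
orientation: [0.552, -0.44, 0.553, 0.442]
ft_force: [0.1, 0.5, -0.0]
width: 0.601
```

step_arm(
  motion=[
    {"x":0,"y":0,"z":0,"ax":0,"ay":0,"az":0},
    {"x":0,"y":0,"z":0,"ax":0,"ay":0,"az":0},
  ],
)

```text
time: 27.2
position: [0.4329, -0.1432, 0.0154]
orientation: [0.553, -0.441, 0.553, 0.44]
ft_force: [0.0, -0.3, 0.5]
width: 0.599
```

step_arm(
  motion=[
    {"x":0,"y":0,"z":0,"ax":0,"ay":0,"az":0},
    {"x":0,"y":0,"z":0,"ax":0,"ay":0,"az":0},
    {"x":0,"y":0,"z":0,"ax":0,"ay":0,"az":0},
    {"x":0,"y":0,"z":0,"ax":0,"ay":0,"az":0},
  ],
  gripper=0,
  grip_force=32,
)

```text
time: 27.6
position: [0.4327, -0.1436, 0.0159]
orientation: [0.554, -0.441, 0.553, 0.44]
ft_force: [0.2, 1.5, 6.2]
width: 0.3
```

step_arm(
  motion=[
    {"x":-10,"y":0,"z":0,"ax":0,"ay":0,"az":0},
    {"x":-20,"y":0,"z":0,"ax":0,"ay":0,"az":0},
    {"x":-22,"y":0,"z":0,"ax":0,"ay":0,"az":0},
    {"x":0,"y":0,"z":0,"ax":0,"ay":0,"az":0},
  ],
)

```text
time: 28.0
position: [0.4335, -0.1442, 0.0694]
orientation: [0.554, -0.442, 0.552, 0.438]
ft_force: [0.5, -0.6, -1.9]
width: 0.296
```

```bash
python3 -c "
from h import *
plan([.6455,-.1595,.066],91.7,step=35)
c=eyes.camera('scene');save('s10',cv2.resize(c['frame'][120:270,230:430],None,fx=4,fy=4,interpolation=2))"
```

```text
at [ 0.4335 -0.1442  0.0694] ang 77.0 w 0.296 t 28.0 F [ 0.5 -0.6 -1.9]
[{"x": 0.7, "y": -30.0, "z": 4.7, "ax": -2.1, "ay": -0.01, "az": 0.05}, {"x": 0.6, "y": -30.1, "z": 3.5, "ax": -2.1, "ay": -0.01, "az": 0.05}, {"x": 0.6, "y": -30.3, "z": 2.5, "ax": -2.1, "ay": -0.01, "az": 0.05}, {"x": 0.6, "y": -30.3, "z": 1.4, "ax": -2.1, "ay": -0.01, "az": 0.05}, {"x": 0.6, "y": -30.4, "z": 0.2, "ax": -2.1, "ay": -0.01, "az": 0.05}]
[{"x": 0.5, "y": -30.3, "z": -0.9, "ax": -2.1, "ay": -0.01, "az": 0.05}, {"x": 0.5, "y": -30.3, "z": -2.0, "ax": -2.1, "ay": -0.01, "az": 0.05}]
```

View pics/s10.png

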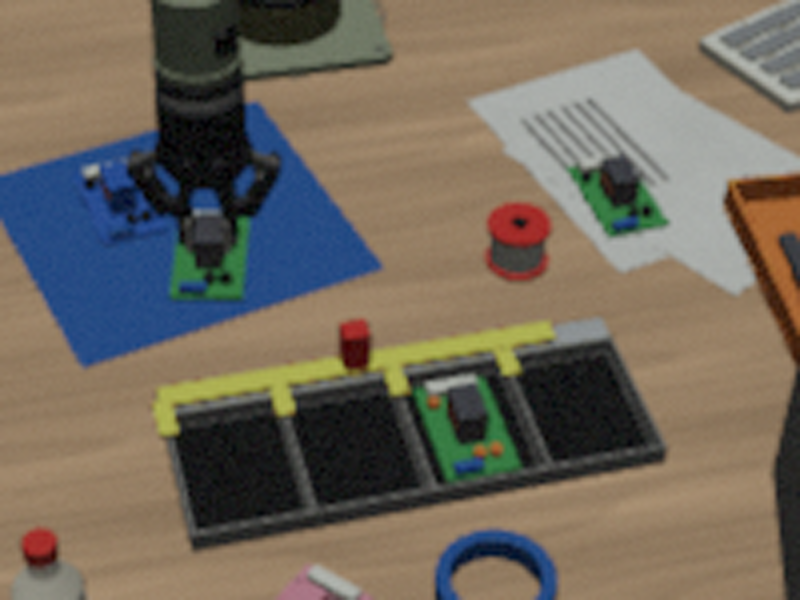

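Board B is held. Carry to bay 0.

step_arm(
  motion=[
    {"x":0,"y":-30,"z":5,"ax":-2.1,"ay":0,"az":0},
    {"x":0,"y":-30,"z":4,"ax":-2.1,"ay":0,"az":0},
    {"x":0,"y":-30,"z":2,"ax":-2.1,"ay":0,"az":0},
    {"x":0,"y":-30,"z":1,"ax":-2.1,"ay":0,"az":0},
    {"x":0,"y":-31,"z":0,"ax":-2.1,"ay":0,"az":0},
  ],
)

```text
time: 28.55
position: [0.5831, -0.1544, 0.0652]
orientation: [0.51, -0.489, 0.511, 0.49]
ft_force: [-0.1, 0.3, -1.6]
width: 0.3
```

step_arm(
  motion=[
    {"x":0,"y":-31,"z":-1,"ax":-2.1,"ay":0,"az":0},
    {"x":0,"y":-31,"z":-2,"ax":-2.1,"ay":0,"az":0},
    {"x":0,"y":0,"z":0,"ax":0,"ay":0,"az":0},
    {"x":0,"y":0,"z":0,"ax":0,"ay":0,"az":0},
  ],
)

```text
time: 28.95
position: [0.644, -0.1588, 0.0648]
orientation: [0.492, -0.506, 0.493, 0.509]
ft_force: [-0.7, -0.3, -1.7]
width: 0.297
```

```bash
python3 -c "
from h import *
plan([.6455,-.1595,.022],91.7,step=12)"
```

```text
at [ 0.644  -0.1588  0.0648] ang 91.7 w 0.297 t 28.9 F [-0.7 -0.3 -1.7]
[{"x": 10.7, "y": -0.4, "z": -0.2, "ax": 0.01, "ay": 0.01, "az": -0.05}, {"x": 10.7, "y": -0.4, "z": -0.2, "ax": 0.01, "ay": 0.01, "az": -0.05}, {"x": 10.7, "y": -0.4, "z": -0.2, "ax": 0.01, "ay": 0.01, "az": -0.05}, {"x": 10.7, "y": -0.4, "z": -0.2, "ax": 0.01, "ay": 0.01, "az": -0.05}]
```

step_arm(
  motion=[
    {"x":6,"y":-1,"z":0,"ax":0,"ay":0,"az":0},
    {"x":12,"y":0,"z":-1,"ax":0,"ay":0,"az":0},
    {"x":12,"y":0,"z":0,"ax":0,"ay":0,"az":0},
    {"x":9,"y":0,"z":0,"ax":0,"ay":0,"az":0},
    {"x":4,"y":0,"z":0,"ax":0,"ay":0,"az":0},
  ],
)

```text
time: 29.45
position: [0.6449, -0.1599, 0.022]
orientation: [0.492, -0.507, 0.493, 0.508]
ft_force: [0.1, 0.6, -1.2]
width: 0.297
```

step_arm(
  motion=[
    {"x":1,"y":0,"z":0,"ax":0,"ay":0,"az":0},
    {"x":0,"y":0,"z":0,"ax":0,"ay":0,"az":0},
    {"x":0,"y":0,"z":0,"ax":0,"ay":0,"az":0},
  ],
)

```text
time: 29.75
position: [0.6465, -0.1602, 0.0233]
orientation: [-0.493, 0.508, -0.492, -0.507]
ft_force: [-0.3, -0.1, -2.1]
width: 0.296
```

step_arm(
  motion=[
    {"x":2,"y":0,"z":0,"ax":0,"ay":0,"az":0},
    {"x":0.5,"y":0,"z":0,"ax":0,"ay":0,"az":0},
    {"x":0,"y":0,"z":0,"ax":0,"ay":0,"az":0},
  ],
)

```text
time: 30.05
position: [0.6464, -0.1602, 0.0209]
orientation: [-0.493, 0.508, -0.492, -0.507]
ft_force: [0.2, -0.3, 1.3]
width: 0.295
```

step_arm(
  motion=[
    {"x":0,"y":0,"z":0,"ax":0,"ay":0,"az":0},
    {"x":0,"y":0,"z":0,"ax":0,"ay":0,"az":0},
    {"x":-10,"y":0,"z":0,"ax":0,"ay":0,"az":0},
    {"x":-35,"y":0,"z":0,"ax":0,"ay":0,"az":0},
    {"x":-45,"y":0,"z":0,"ax":0,"ay":0,"az":0},
  ],
  gripper=50,
)

```text
time: 30.55
position: [0.6447, -0.1597, 0.1097]
orientation: [0.492, -0.506, 0.493, 0.509]
ft_force: [0.5, -1.0, -0.0]
width: 0.5
```

```bash
python3 -c "
from h import *
boards('top');boards('scene')
look('o',0.28,0.72,-0.23,0.34,0.009,0.75)
plan([.3665,.2637,.12],94.9,step=42)"
```

```text
top [0.364  0.2644] yaw 4.6 size [0.063 0.107]
top [0.6408 0.0391] yaw 1.6 size [0.07  0.116]
scene [0.3686 0.2635] yaw 4.8 size [0.062 0.106]
scene [0.6369 0.041 ] yaw 2.0 size [0.069 0.114]
scene [ 0.6416 -0.1609] yaw 1.8 size [0.068 0.114]
at [ 0.6469 -0.1603  0.1124] ang 91.7 w 0.5 t 30.8 F [-1.   0.2 -0.4]
[{"x": -0.7, "y": 20.6, "z": 33.2, "ax": -0.24, "ay": -0.01, "az": 0.02}, {"x": -0.7, "y": 20.4, "z": 33.4, "ax": -0.24, "ay": -0.01, "az": 0.02}, {"x": -0.6, "y": 20.3, "z": 33.4, "ax": -0.24, "ay": -0.01, "az": 0.02}, {"x": -0.7, "y": 20.1, "z": 33.5, "ax": -0.24, "ay": -0.01, "az": 0.02}, {"x": -0.6, "y": 20.0, "z": 33.6, "ax": -0.24, "ay": -0.01, "az": 0.02}]
[{"x": -0.7, "y": 19.9, "z": 33.7, "ax": -0.24, "ay": -0.01, "az": 0.02}, {"x": -0.6, "y": 19.7, "z": 33.7, "ax": -0.24, "ay": -0.01, "az": 0.02}, {"x": -0.6, "y": 19.6, "z": 33.9, "ax": -0.24, "ay": -0.01, "az": 0.02}, {"x": -0.6, "y": 19.5, "z": 33.9, "ax": -0.24, "ay": -0.01, "az": 0.02}, {"x": -0.6, "y": 19.3, "z": 34.0, "ax": -0.24, "ay": -0.01, "az": 0.02}]
[{"x": -0.5, "y": 19.1, "z": 34.1, "ax": -0.24, "ay": -0.01, "az": 0.02}, {"x": -0.6, "y": 19.1, "z": 34.1, "ax": -0.24, "ay": -0.01, "az": 0.02}, {"x": -0.5, "y": 18.8, "z": 34.3, "ax": -0.24, "ay": -0.01, "az": 0.02}]
```

View pics/o_scene.png

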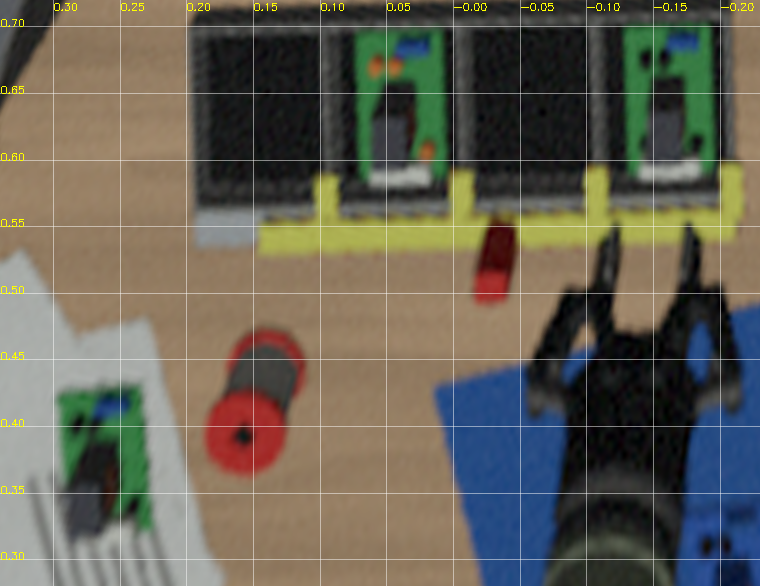

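step_arm(
  motion=[
    {"x":-2,"y":21,"z":33,"ax":0,"ay":0,"az":0},
    {"x":-2,"y":20,"z":34,"ax":0,"ay":0,"az":0},
    {"x":-2,"y":20,"z":34,"ax":0,"ay":0,"az":0},
    {"x":-2,"y":20,"z":34,"ax":0,"ay":0,"az":0},
    {"x":0,"y":20,"z":34,"ax":0,"ay":0,"az":0},
  ],
  gripper=60,
)

```text
time: 31.25
position: [0.5381, 0.0069, 0.1172]
orientation: [0.492, -0.507, 0.493, 0.508]
ft_force: [0.7, 0.7, -0.7]
width: 0.598
```

step_arm(
  motion=[
    {"x":0,"y":20,"z":34,"ax":0,"ay":0,"az":0},
    {"x":0,"y":20,"z":34,"ax":-0.5,"ay":0,"az":0},
    {"x":0,"y":20,"z":34,"ax":-0.5,"ay":0,"az":0},
    {"x":0,"y":20,"z":34,"ax":-0.5,"ay":0,"az":0},
    {"x":0,"y":20,"z":34,"ax":-0.5,"ay":0,"az":0},
  ],
)

```text
time: 31.75
position: [0.4312, 0.1723, 0.1172]
orientation: [0.483, -0.516, 0.484, 0.516]
ft_force: [0.2, 1.3, -0.7]
width: 0.599
```

step_arm(
  motion=[
    {"x":0,"y":19,"z":34,"ax":-0.5,"ay":0,"az":0},
    {"x":0,"y":19,"z":34,"ax":-0.5,"ay":0,"az":0},
    {"x":0,"y":19,"z":34,"ax":0,"ay":0,"az":0},
    {"x":0,"y":0,"z":0,"ax":0,"ay":0,"az":0},
    {"x":0,"y":0,"z":0,"ax":0,"ay":0,"az":0},
  ],
)

```text
time: 32.25
position: [0.3678, 0.269, 0.1174]
orientation: [0.477, -0.521, 0.479, 0.521]
ft_force: [0.2, -0.6, -0.1]
width: 0.6
```

```bash
python3 -c "
from h import *
boards('scene')
plan([.3665,.2637,.014],94.8,step=25)
c=eyes.camera('scene');save('s11',cv2.resize(c['frame'][120:270,260:460],None,fx=4,fy=4,interpolation=2))"
```

```text
scene [0.3684 0.2634] yaw 4.8 size [0.062 0.106]
scene [0.6369 0.041 ] yaw 2.0 size [0.069 0.114]
scene [ 0.6414 -0.1611] yaw 1.7 size [0.068 0.115]
at [0.3684 0.2685 0.1175] ang 94.8 w 0.601 t 32.3 F [ 0.3 -0.5 -0.5]
[{"x": 20.7, "y": 0.4, "z": -0.9, "ax": -0.01, "ay": -0.02, "az": -0.02}, {"x": 20.7, "y": 0.5, "z": -0.9, "ax": -0.01, "ay": -0.02, "az": -0.02}, {"x": 20.7, "y": 0.4, "z": -0.9, "ax": -0.01, "ay": -0.02, "az": -0.02}, {"x": 20.7, "y": 0.5, "z": -0.9, "ax": -0.01, "ay": -0.02, "az": -0.02}, {"x": 20.7, "y": 0.4, "z": -1.0, "ax": -0.01, "ay": -0.02, "az": -0.02}]
```

View pics/s11.png

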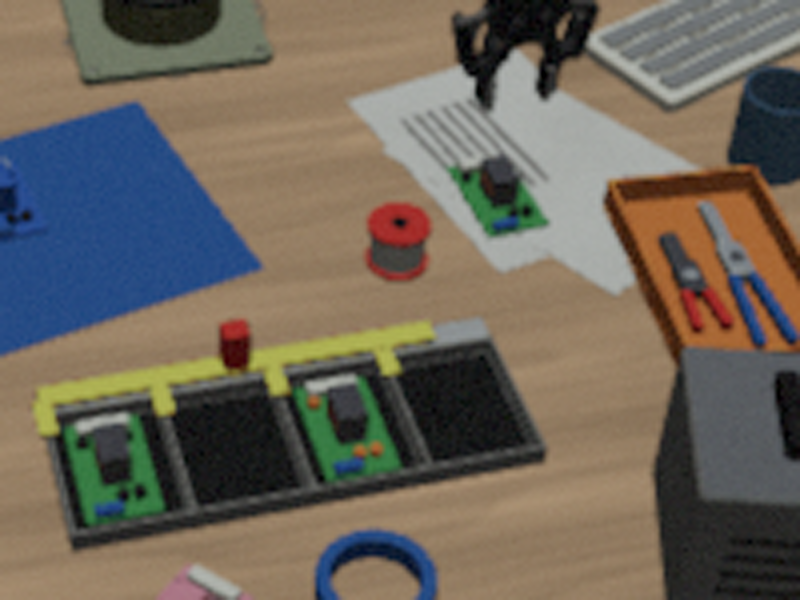

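step_arm(
  motion=[
    {"x":22,"y":0.5,"z":-2,"ax":0,"ay":0,"az":0},
    {"x":25,"y":0.5,"z":-2,"ax":0,"ay":0,"az":0},
    {"x":25,"y":0.5,"z":-1,"ax":0,"ay":0,"az":0},
    {"x":22,"y":0.5,"z":0,"ax":0,"ay":0,"az":0},
    {"x":8,"y":0,"z":0,"ax":0,"ay":0,"az":0},
  ],
)

```text
time: 32.85
position: [0.3667, 0.262, 0.0144]
orientation: [0.478, -0.519, 0.481, 0.52]
ft_force: [-0.1, -0.9, -0.3]
width: 0.597
```

step_arm(
  motion=[
    {"x":0,"y":0,"z":0,"ax":0,"ay":0,"az":0},
    {"x":0,"y":0,"z":0,"ax":0,"ay":0,"az":0},
  ],
)

```text
time: 33.05
position: [0.3681, 0.2639, 0.0168]
orientation: [-0.48, 0.52, -0.479, -0.52]
ft_force: [-0.2, -0.1, -0.1]
width: 0.598
```

step_arm(
  motion=[
    {"x":1,"y":1,"z":0,"ax":0,"ay":0,"az":0},
    {"x":0,"y":0,"z":0,"ax":0,"ay":0,"az":0},
    {"x":0,"y":0,"z":0,"ax":0,"ay":0,"az":0},
    {"x":0,"y":0,"z":0,"ax":0,"ay":0,"az":0},
    {"x":0,"y":0,"z":0,"ax":0,"ay":0,"az":0},
  ],
  gripper=0,
  grip_force=32,
)

```text
time: 33.55
position: [0.3669, 0.2644, 0.0162]
orientation: [-0.48, 0.52, -0.478, -0.52]
ft_force: [0.2, -0.2, 6.8]
width: 0.298
```

step_arm(
  motion=[
    {"x":-10,"y":0,"z":0,"ax":0,"ay":0,"az":0},
    {"x":-20,"y":0,"z":0,"ax":0,"ay":0,"az":0},
    {"x":-22,"y":0,"z":0,"ax":0,"ay":0,"az":0},
    {"x":0,"y":0,"z":0,"ax":0,"ay":0,"az":0},
  ],
)

```text
time: 33.95
position: [0.3677, 0.2649, 0.0697]
orientation: [-0.481, 0.521, -0.477, -0.52]
ft_force: [0.8, 0.1, -2.1]
width: 0.297
```

```bash
python3 -c "
from h import *
plan([.58,.24,.07],91.7,step=38)
c=eyes.camera('scene');save('s12',cv2.resize(c['frame'][120:270,260:460],None,fx=4,fy=4,interpolation=2))"
```

```text
at [0.3677 0.2649 0.0697] ang 94.7 w 0.297 t 34.0 F [ 0.8  0.1 -2.1]
[{"x": 0.1, "y": -34.9, "z": -7.1, "ax": 0.51, "ay": 0.03, "az": 0.05}, {"x": 0.1, "y": -35.0, "z": -6.7, "ax": 0.51, "ay": 0.03, "az": 0.05}, {"x": 0.0, "y": -35.0, "z": -6.4, "ax": 0.51, "ay": 0.03, "az": 0.05}, {"x": 0.1, "y": -35.1, "z": -6.2, "ax": 0.51, "ay": 0.03, "az": 0.05}, {"x": -0.0, "y": -35.2, "z": -5.8, "ax": 0.51, "ay": 0.03, "az": 0.05}]
[{"x": -0.1, "y": -35.2, "z": -5.5, "ax": 0.51, "ay": 0.03, "az": 0.05}]
```

View pics/s12.png

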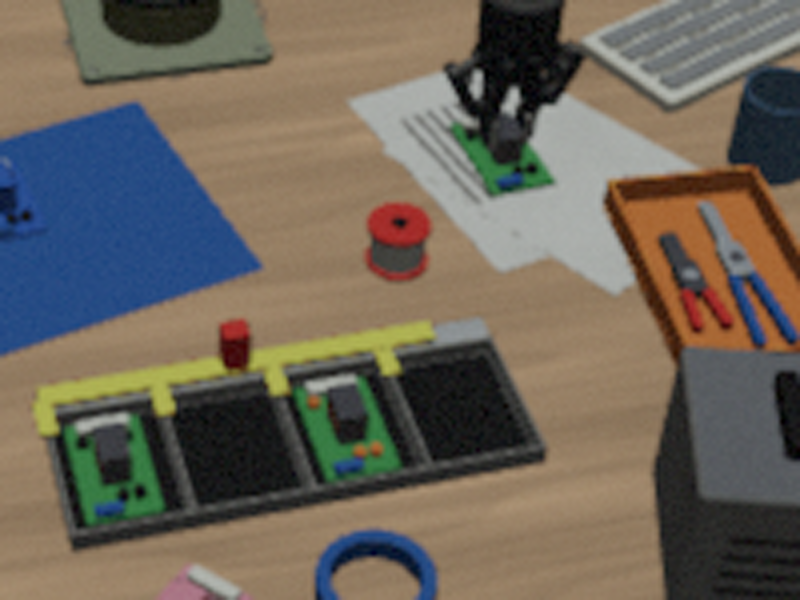

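step_arm(
  motion=[
    {"x":0,"y":-35,"z":-6,"ax":0.5,"ay":0,"az":0},
    {"x":0,"y":-35,"z":-6,"ax":0.5,"ay":0,"az":0},
    {"x":0,"y":-35,"z":-10,"ax":0.5,"ay":0,"az":0},
    {"x":0,"y":-35,"z":-15,"ax":0.5,"ay":0,"az":0},
    {"x":0,"y":-35,"z":-20,"ax":0.5,"ay":0,"az":0},
  ],
)

```text
time: 34.5
position: [0.5447, 0.2179, 0.0657]
orientation: [0.489, -0.509, 0.491, 0.51]
ft_force: [0.4, 0.3, -1.9]
width: 0.298
```

```bash
python3 -c "
from h import *
plan([.6365,.1405,.066],91.7,step=35)"
```

```text
at [0.5447 0.2179 0.0657] ang 92.3 w 0.298 t 34.5 F [ 0.4  0.3 -1.9]
[{"x": -0.1, "y": -22.2, "z": -20.2, "ax": 0.14, "ay": -0.01, "az": -0.04}, {"x": -0.1, "y": -22.2, "z": -20.2, "ax": 0.14, "ay": -0.01, "az": -0.04}, {"x": -0.1, "y": -22.3, "z": -20.2, "ax": 0.14, "ay": -0.01, "az": -0.04}, {"x": -0.1, "y": -22.3, "z": -20.1, "ax": 0.14, "ay": -0.01, "az": -0.04}]
```

step_arm(
  motion=[
    {"x":0,"y":-22,"z":-20,"ax":0.2,"ay":0,"az":0},
    {"x":0,"y":-22,"z":-20,"ax":0.2,"ay":0,"az":0},
    {"x":0,"y":-22,"z":-20,"ax":0.2,"ay":0,"az":0},
    {"x":0,"y":-20,"z":-18,"ax":0,"ay":0,"az":0},
    {"x":0,"y":0,"z":0,"ax":0,"ay":0,"az":0},
  ],
)

```text
time: 35.0
position: [0.6347, 0.1408, 0.0655]
orientation: [-0.493, 0.507, -0.494, -0.506]
ft_force: [-0.7, -0.0, -1.6]
width: 0.294
```

step_arm(
  motion=[
    {"x":0,"y":0,"z":0,"ax":0,"ay":0,"az":0},
  ],
)

```text
time: 35.1
position: [0.6319, 0.1427, 0.0655]
orientation: [0.492, -0.506, 0.494, 0.508]
ft_force: [-0.3, -0.1, -2.7]
width: 0.299
```

```bash
python3 -c "
from h import *
plan([.6365,.1405,.022],91.7,step=12)"
```

```text
at [0.6319 0.1427 0.0655] ang 91.6 w 0.299 t 35.1 F [-0.3 -0.1 -2.7]
[{"x": 10.9, "y": -1.2, "z": -0.6, "ax": -0.04, "ay": -0.01, "az": -0.05}, {"x": 10.8, "y": -1.1, "z": -0.6, "ax": -0.04, "ay": -0.01, "az": -0.05}, {"x": 10.9, "y": -1.2, "z": -0.6, "ax": -0.04, "ay": -0.01, "az": -0.05}, {"x": 10.9, "y": -1.2, "z": -0.5, "ax": -0.04, "ay": -0.01, "az": -0.05}]
```

step_arm(
  motion=[
    {"x":6,"y":-3,"z":-2,"ax":0,"ay":0,"az":0},
    {"x":12,"y":-2,"z":0,"ax":0,"ay":0,"az":0},
    {"x":12,"y":0,"z":0,"ax":0,"ay":0,"az":0},
    {"x":9,"y":0,"z":0,"ax":0,"ay":0,"az":0},
    {"x":4,"y":0,"z":0,"ax":0,"ay":0,"az":0},
  ],
)

```text
time: 35.6
position: [0.6367, 0.1415, 0.0224]
orientation: [0.492, -0.507, 0.494, 0.508]
ft_force: [-0.5, 0.0, -2.9]
width: 0.296
```

step_arm(
  motion=[
    {"x":1,"y":0,"z":0,"ax":0,"ay":0,"az":0},
    {"x":1,"y":0,"z":0,"ax":0,"ay":0,"az":0},
    {"x":0,"y":0,"z":0,"ax":0,"ay":0,"az":0},
  ],
)

```text
time: 35.9
position: [0.6382, 0.1415, 0.0226]
orientation: [-0.493, 0.507, -0.493, -0.507]
ft_force: [-0.5, 0.8, -2.0]
width: 0.295
```

step_arm(
  motion=[
    {"x":1.5,"y":0,"z":0,"ax":0,"ay":0,"az":0},
    {"x":0,"y":0,"z":0,"ax":0,"ay":0,"az":0},
    {"x":0,"y":0,"z":0,"ax":0,"ay":0,"az":0},
  ],
)

```text
time: 36.2
position: [0.6384, 0.1415, 0.0213]
orientation: [-0.493, 0.507, -0.492, -0.507]
ft_force: [-0.7, -0.6, 0.7]
width: 0.3
```

step_arm(
  motion=[
    {"x":0,"y":0,"z":0,"ax":0,"ay":0,"az":0},
    {"x":0,"y":0,"z":0,"ax":0,"ay":0,"az":0},
    {"x":-10,"y":0,"z":0,"ax":0,"ay":0,"az":0},
    {"x":-35,"y":0,"z":0,"ax":0,"ay":0,"az":0},
    {"x":-45,"y":0,"z":0,"ax":0,"ay":0,"az":0},
  ],
  gripper=50,
)

```text
time: 36.7
position: [0.6365, 0.1412, 0.1104]
orientation: [0.491, -0.506, 0.494, 0.508]
ft_force: [1.3, -0.4, 0.0]
width: 0.504
```

```bash
python3 -c "
from h import *
boards('top');boards('scene')
look('q',0.28,0.72,-0.23,0.34,0.009,0.75)
plan([.563,-.039,.13],91.7,step=42)
c=eyes.camera('top');save('top1',c['frame']);c=eyes.camera('scene');save('sc1',c['frame'])"
```

```text
top [0.6407 0.0392] yaw 1.8 size [0.07  0.116]
top [ 0.6453 -0.1628] yaw 1.5 size [0.07  0.115]
scene [0.6333 0.1414] yaw 1.6 size [0.069 0.114]
scene [0.6368 0.0411] yaw 2.1 size [0.069 0.114]
scene [ 0.6418 -0.161 ] yaw 2.0 size [0.068 0.115]
at [0.6387 0.1416 0.1129] ang 91.6 w 0.501 t 36.9 F [ 0.7  1.3 -0.9]
[{"x": -3.5, "y": 16.1, "z": -35.7, "ax": -0.01, "ay": 0.01, "az": 0.04}, {"x": -3.5, "y": 16.2, "z": -35.7, "ax": -0.01, "ay": 0.01, "az": 0.04}, {"x": -3.4, "y": 16.1, "z": -35.6, "ax": -0.01, "ay": 0.01, "az": 0.04}, {"x": -3.5, "y": 16.2, "z": -35.7, "ax": -0.01, "ay": 0.01, "az": 0.04}, {"x": -3.4, "y": 16.2, "z": -35.7, "ax": -0.01, "ay": 0.01, "az": 0.04}]
```

View pics/q_scene.png

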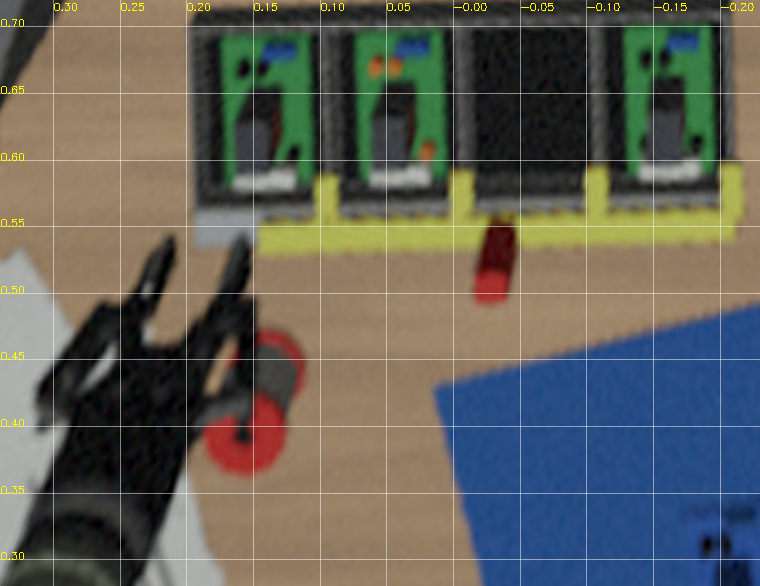

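View pics/sc1.png

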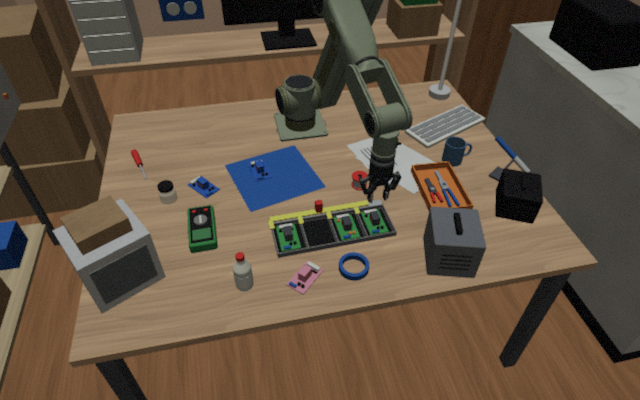

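View pics/top1.png

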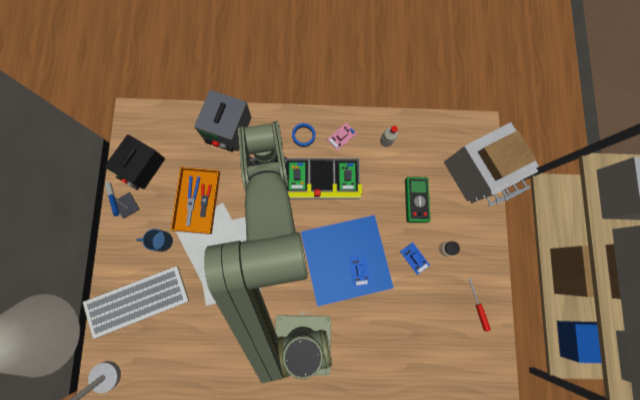

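All three green boards are in bays 0, 2 and 3; no other green board is visible in either view (only blue and pink look-alikes remain). Now to the lock grip.

step_arm(
  motion=[
    {"x":-4,"y":16,"z":-36,"ax":0,"ay":0,"az":0},
    {"x":-4,"y":16,"z":-36,"ax":0,"ay":0,"az":0},
    {"x":-4,"y":16,"z":-36,"ax":0,"ay":0,"az":0},
    {"x":-4,"y":16,"z":-36,"ax":0,"ay":0,"az":0},
    {"x":-4,"y":16,"z":-38,"ax":0,"ay":0,"az":0},
  ],
  gripper=65,
)

```text
time: 37.5
position: [0.5613, -0.0438, 0.1293]
orientation: [0.492, -0.506, 0.493, 0.508]
ft_force: [0.5, -0.2, 0.8]
width: 0.647
```

step_arm(
  motion=[
    {"x":0,"y":0,"z":0,"ax":0,"ay":0,"az":0},
    {"x":0,"y":0,"z":0,"ax":0,"ay":0,"az":0},
  ],
)

```text
time: 37.7
position: [0.5623, -0.0432, 0.1298]
orientation: [0.493, -0.506, 0.494, 0.507]
ft_force: [-0.3, 0.2, -0.3]
width: 0.644
```

```bash
python3 -c "
from h import *
plan([.563,-.0393,.045],91.7,step=22)"
```

```text
at [ 0.5623 -0.0432  0.1298] ang 91.5 w 0.644 t 37.7 F [-0.3  0.2 -0.3]
[{"x": 21.2, "y": -0.2, "z": 1.0, "ax": -0.05, "ay": 0.01, "az": -0.03}, {"x": 21.2, "y": -0.3, "z": 0.9, "ax": -0.05, "ay": 0.01, "az": -0.03}, {"x": 21.2, "y": -0.2, "z": 1.0, "ax": -0.05, "ay": 0.01, "az": -0.03}, {"x": 21.2, "y": -0.2, "z": 1.0, "ax": -0.05, "ay": 0.01, "az": -0.03}]
```

step_arm(
  motion=[
    {"x":20,"y":0,"z":2,"ax":0,"ay":0,"az":0},
    {"x":22,"y":0,"z":2,"ax":0,"ay":0,"az":0},
    {"x":22,"y":0,"z":0,"ax":0,"ay":0,"az":0},
    {"x":20,"y":0,"z":0,"ax":0,"ay":0,"az":0},
    {"x":0,"y":0,"z":0,"ax":0,"ay":0,"az":0},
  ],
)

```text
time: 38.2
position: [0.5609, -0.0371, 0.0434]
orientation: [0.491, -0.505, 0.494, 0.51]
ft_force: [-0.5, -0.3, 0.7]
width: 0.646
```

step_arm(
  motion=[
    {"x":0,"y":0,"z":0,"ax":0,"ay":0,"az":0},
    {"x":0,"y":0,"z":0,"ax":0,"ay":0,"az":0},
    {"x":0,"y":0,"z":0,"ax":0,"ay":0,"az":0},
    {"x":0,"y":0,"z":0,"ax":0,"ay":0,"az":0},
    {"x":0,"y":0,"z":0,"ax":0,"ay":0,"az":0},
  ],
  gripper=0,
  grip_force=30,
)

```text
time: 38.7
position: [0.564, -0.0385, 0.0478]
orientation: [-0.494, 0.508, -0.492, -0.506]
ft_force: [1.2, 1.3, 3.3]
width: 0.274
```

step_arm(
  motion=[
    {"x":0,"y":0,"z":8,"ax":0,"ay":0,"az":0},
    {"x":0,"y":0,"z":10,"ax":0,"ay":0,"az":0},
    {"x":0,"y":0,"z":10,"ax":0,"ay":0,"az":0},
    {"x":0,"y":0,"z":10,"ax":0,"ay":0,"az":0},
    {"x":0,"y":0,"z":8,"ax":0,"ay":0,"az":0},
  ],
)

```text
time: 39.2
position: [0.5625, 0.0077, 0.0478]
orientation: [-0.493, 0.508, -0.492, -0.506]
ft_force: [1.2, -1.8, 5.5]
width: 0.268
```

step_arm(
  motion=[
    {"x":0,"y":0,"z":5,"ax":0,"ay":0,"az":0},
    {"x":0,"y":0,"z":3,"ax":0,"ay":0,"az":0},
    {"x":0,"y":0,"z":1,"ax":0,"ay":0,"az":0},
    {"x":0,"y":0,"z":0,"ax":0,"ay":0,"az":0},
  ],
)

```text
time: 39.6
position: [0.5623, 0.0167, 0.0478]
orientation: [-0.493, 0.508, -0.492, -0.506]
ft_force: [1.9, -0.3, 5.7]
width: 0.273
```

Stop expected near y = +0.0207.

step_arm(
  motion=[
    {"x":0,"y":0,"z":2,"ax":0,"ay":0,"az":0},
    {"x":0,"y":0,"z":1,"ax":0,"ay":0,"az":0},
    {"x":0,"y":0,"z":0,"ax":0,"ay":0,"az":0},
  ],
)

```text
time: 39.9
position: [0.5622, 0.0195, 0.0478]
orientation: [-0.493, 0.508, -0.492, -0.506]
ft_force: [1.3, -1.0, 6.1]
width: 0.274
```

step_arm(
  motion=[
    {"x":0,"y":0,"z":1,"ax":0,"ay":0,"az":0},
    {"x":0,"y":0,"z":1,"ax":0,"ay":0,"az":0},
    {"x":0,"y":0,"z":0,"ax":0,"ay":0,"az":0},
  ],
)

```text
time: 40.2
position: [0.5622, 0.0209, 0.0478]
orientation: [-0.493, 0.508, -0.492, -0.506]
ft_force: [1.3, -3.3, 5.6]
width: 0.278
```

step_arm(
  motion=[
    {"x":0,"y":0,"z":1,"ax":0,"ay":0,"az":0},
    {"x":0,"y":0,"z":0,"ax":0,"ay":0,"az":0},
  ],
)

```text
time: 40.4
position: [0.5622, 0.0209, 0.0478]
orientation: [-0.492, 0.509, -0.493, -0.506]
ft_force: [1.1, -7.8, 5.7]
width: 0.273
```

step_arm(
  motion=[
    {"x":0,"y":0,"z":0,"ax":0,"ay":0,"az":0},
    {"x":0,"y":0,"z":0,"ax":0,"ay":0,"az":0},
    {"x":-5,"y":0,"z":0,"ax":0,"ay":0,"az":0},
    {"x":-30,"y":0,"z":0,"ax":0,"ay":0,"az":0},
    {"x":-45,"y":0,"z":0,"ax":0,"ay":0,"az":0},
  ],
  gripper=60,
)

```text
time: 40.9
position: [0.559, 0.0226, 0.1253]
orientation: [0.491, -0.505, 0.495, 0.509]
ft_force: [1.0, -0.4, -0.3]
width: 0.603
```

step_arm(
  motion=[
    {"x":-40,"y":30,"z":0,"ax":0,"ay":0,"az":0},
    {"x":-30,"y":45,"z":0,"ax":0,"ay":0,"az":0},
    {"x":0,"y":45,"z":0,"ax":0,"ay":0,"az":0},
    {"x":0,"y":0,"z":0,"ax":0,"ay":0,"az":0},
  ],
)

```text
time: 41.3
position: [0.4384, 0.0191, 0.1948]
orientation: [0.492, -0.506, 0.494, 0.508]
ft_force: [0.6, 0.8, 0.4]
width: 0.603
```

```bash
python3 -c "
from h import *
boards('top');boards('scene')
look('z',0.52,0.74,-0.23,0.23,0.027,0.6)
a=cv2.imread('pics/z_top.png');b=cv2.imread('pics/z_scene.png');cv2.imwrite('pics/z2.png',np.vstack([a,b])[:600])
c=eyes.camera('scene');save('sc2',c['frame'])
s,_=st();print(s['position'],s['time'])"
```

```text
top [0.6373 0.1396] yaw 1.8 size [0.069 0.116]
top [0.6447 0.0395] yaw 1.7 size [0.069 0.108]
top [ 0.6452 -0.1629] yaw 1.8 size [0.07  0.115]
scene [0.6339 0.1414] yaw 1.7 size [0.068 0.113]
scene [0.6368 0.041 ] yaw 1.7 size [0.068 0.114]
scene [ 0.6412 -0.161 ] yaw 1.7 size [0.068 0.116]
[0.4458261  0.01905951 0.19448263] 41.55
```

View pics/z_scene.png

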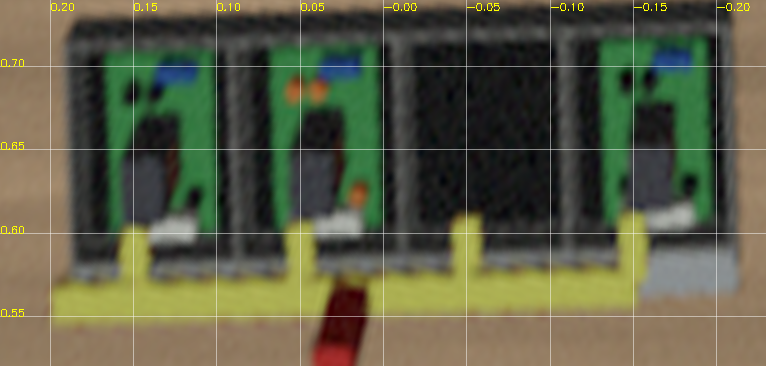

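View pics/sc2.png

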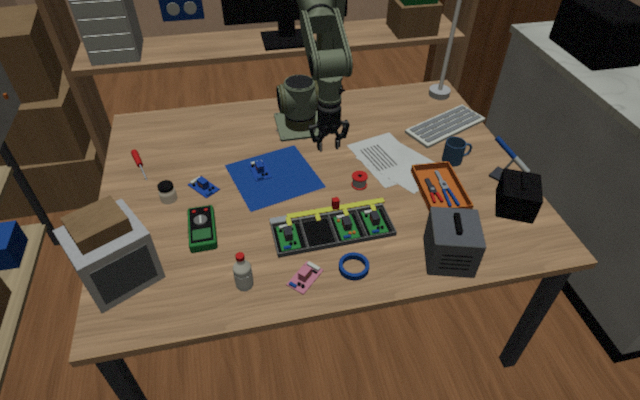

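The lock tabs now sit over the bays. Tab edges moved from column 220 to 120 in the view, which is 60 mm. The three boards are flat in bays 0, 2 and 3, the tools are in the orange tray and the bystanders have not moved.

```bash
python3 -c "
from h import *
print(ctrl.hand_in())"
```

```text
the job is handed in; nothing more can be done
None
```

The job is done and handed in at about 41.6 s of the 210 s. The pliers and side cutters went flat into the orange tray first. I then slid the lock to its open stop and put the three green boards in bays 0, 2 and 3, component side up, gripped at 32 N. Last, I slid the lock home.

**Lock:** it hit firm stops at both ends (about 12 N opening, 8 N locking), and the grip travelled 60.2 mm between them. The final picture shows the tabs shifted about 60 mm, one over each bay, with bay 1 empty.

**Boards:** only three green boards were visible in either view, so I took three as the full set. In the last pictures each sits within a few mm of its bay centre and is turned at most about 2° from the tray.

**Disagreement:** the two cameras differ by up to 8 mm on board positions in x, the largest on the board in bay 2, where the lock grip or a tab may hide part of the outline in the top view. In the earlier pictures, before locking, the difference was about 4 mm.

**Everything else:** the meter, spool, mug, jar and the blue and pink look-alikes are where they were. The highest wrist force I read was about 14 N, no grip slip showed in the readings, and no check failed.

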